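# Bundle the angle sections and note the press travel

## Task

Take every blue-and-metal angle section out of the white tray and nest them one over another on the saddle of the grey stand, ends flush, each with its blue leg on the saddle's blue side; leave the black one in the tray. Then swing the red-handled press lever down and press it until it goes firm on the bundle, leave it down, and set the yellow-knobbed tell-tale hand to the same angle, knob level with the red handle, to note how far the lever went.

Things in the scene. Friction and masses are not known exactly. Their poses are not given: they have to be found in the camera images.
- angle_1: aluminium angle section 1 (3 to 5 of five alike are present), 60 mm long, legs 45 x 6 mm at 90 degrees, one blue, one bare; 80 g. Lies like a roof: ridge up, 36 mm high, 64 mm across. Origin: centre of its underside, 36 mm below the ridge; y along its length, z up through the ridge, blue leg on its -x side. Its flat upright end faces (60 mm apart) can be pinched
- angle_1_ridge (a point): middle of the outer ridge edge of angle section 1
- angle_1_blue (a point): middle of the outer face of the blue leg of angle section 1
- angle_2: aluminium angle section 2 (3 to 5 of five alike are present), 60 mm long, legs 45 x 6 mm at 90 degrees, one blue, one bare; 80 g. Lies like a roof: ridge up, 36 mm high, 64 mm across. Origin: centre of its underside, 36 mm below the ridge; y along its length, z up through the ridge, blue leg on its -x side. Its flat upright end faces (60 mm apart) can be pinched
- angle_2_ridge (a point): middle of the outer ridge edge of angle section 2
- angle_2_blue (a point): middle of the outer face of the blue leg of angle section 2
- angle_3: aluminium angle section 3 (3 to 5 of five alike are present), 60 mm long, legs 45 x 6 mm at 90 degrees, one blue, one bare; 80 g. Lies like a roof: ridge up, 36 mm high, 64 mm across. Origin: centre of its underside, 36 mm below the ridge; y along its length, z up through the ridge, blue leg on its -x side. Its flat upright end faces (60 mm apart) can be pinched
- angle_3_ridge (a point): middle of the outer ridge edge of angle section 3
- angle_3_blue (a point): middle of the outer face of the blue leg of angle section 3
- angle_4: aluminium angle section 4 (3 to 5 of five alike are present), 60 mm long, legs 45 x 6 mm at 90 degrees, one blue, one bare; 80 g. Lies like a roof: ridge up, 36 mm high, 64 mm across. Origin: centre of its underside, 36 mm below the ridge; y along its length, z up through the ridge, blue leg on its -x side. Its flat upright end faces (60 mm apart) can be pinched
- angle_4_ridge (a point): middle of the outer ridge edge of angle section 4
- angle_4_blue (a point): middle of the outer face of the blue leg of angle section 4
- angle_5: aluminium angle section 5 (3 to 5 of five alike are present), 60 mm long, legs 45 x 6 mm at 90 degrees, one blue, one bare; 80 g. Lies like a roof: ridge up, 36 mm high, 64 mm across. Origin: centre of its underside, 36 mm below the ridge; y along its length, z up through the ridge, blue leg on its -x side. Its flat upright end faces (60 mm apart) can be pinched
- angle_5_ridge (a point): middle of the outer ridge edge of angle section 5
- angle_5_blue (a point): middle of the outer face of the blue leg of angle section 5
- black_angle: an all-black plastic angle section of the same size, also in the tray; not wanted. Origin and axes as the others
- parts_tray: white open parts tray, 225 x 402 mm (x, y), walls 18 mm high and 4 mm thick, floor 4 mm thick; fixed to the bench. Origin: centre of its underside. Two loose marker pens also lie in it, along its long middle line
- stand: grey bundling stand, fixed to the bench; base 205 x 165 x 12 mm. Origin: on the bench under the middle of the saddle. y runs along the saddle ridge; -x is its blue side (blue panel on that slope, blue strip on the base); +x carries a post 130 mm high with the hinges, 100 mm behind the saddle
- saddle_ridge (a point): middle of the top edge of the steel saddle, 75 mm above the bench: a 90 degree ridge 46 mm long along the stand's y that fits inside a section, whose ends overhang it by 7 mm. Axes as the stand. The ridge of the first seated section is 8.5 mm above this point, and each further nested one 8.5 mm higher
- press_lever (a joint): steel press lever; hinge axis along the stand's y, 100 mm behind (+x of) the saddle, 115 mm above the bench. rad: 0 = level, reaching over the saddle; positive = raised; parked upright near 1.7; range -0.3 to 1.8. Stays where left (friction 0.3 N m, about 2 N at the handle). Firm when its pad meets the bundle: at about 0.03 on 3 sections, 0.12 on 4, 0.21 on 5
- lever_handle (a point): middle of the free part of the red round side handle at the end of the press lever, 180 mm from the hinge axis, 15 mm thick, sticking out 56 mm to the stand's +y side of the bar; this point is 34 mm to the side of the bar. It can be pinched from above and turns in the fingers as the lever swings. Its x axis lies along the lever, towards the hinge
- lever_pad (a point): middle of the underside of the rubber pad (30 x 36 mm) under the press lever, 100 mm from the hinge
- telltale (a joint): tell-tale hand, a thin aluminium bar on the same hinge line as the press lever, 75 mm to the -y side of it, moving separately. Same sense and zero as press_lever; equal values mean that both point the same way. Parked at 1.5 to 1.75; stays where left (friction, under 1 N at the knob)
- telltale_knob (a point): middle of the free part of the yellow round side knob at the end of the tell-tale hand, 180 mm from the hinge axis like the red handle, 15 mm thick, sticking out 48 mm to the stand's -y side of the hand; this point is 28 mm to the side of the hand. Its x axis lies along the hand, towards the hinge

How it is judged:
By the outcome, as a careful person would: the job done as asked, in the order asked, and still so for the second after the job is handed in, with the robot touching nothing.
Of angle_1, angle_2, angle_3, angle_4, angle_5 only 3 to 5 are there at a start; the rules pass over those that are not, and their reading is None.
At some moment in a run one of angle_1, angle_2, angle_3, angle_4, angle_5 may be knocked a few centimetres aside while the robot is not near it.
Once in a run the grip may slacken for a moment while it holds something.
It also fails if it takes over 210 s, if anything falls off the work surface, if the arm or the gripper's body presses on something with over 40 N, if the wrist force passes 120 N, or if a joint passes its speed limit or range.

## Robot

A 6-joint arm with a two-finger parallel gripper is mounted at the origin on a cart in front of the work surface, level with it; the furniture and walls round the work are solid. World frame = base frame: x ahead of the robot, y to its left, z up, the work surface at z = 0. Lengths are in m, angles in rad, forces in N, time in s.
With the tool pointing down it reaches from about 0.375 to 0.9 m from the base axis. Payload 3.1 kg.
Tool frame: the origin (TCP) lies midway between the tips of the shut fingers; the grasp point (between the pads) lies 19 mm behind it; z points along the fingers, y is the line along which they close (so a half turn about z gives the same grasp; the last joint's range is limited). The gripper opens to 87 mm and grips with 3 to 60 N. Pads are 19 mm wide; open, the fingers measure 117 mm over their backs; the gripper's body (75 mm by 190 mm) begins 51 mm behind the grasp point.
Start: joints at [1.143, 0.527, 1.433, -0, 1.181, -0.178], TCP at [0.154, 0.606, 0.223] pointing down, gripper open.
Joint ranges: [-3.08, 3.08], [-0.75, 2.2], [0.22, 2.44], [-1.43, 4.57], [0, 2.65], [-2.85, 2.85]. Speed limits (rad/s): [2.79, 2.79, 3.14, 3.14, 3.14, 3.14].

## Interface

Orientations are given as a unit quaternion [x, y, z, w].
In Python, from rig import status, imaging, order gives the robot as it stands.
- The arm moves only by the tool arm_command, never from a script. Its argument "deltas" is one flat list of numbers, 5 for each row, row after row: the opening, from -1 (shut) to 1 (fully open), so that 0 is half open, then the shift along the tool's x, y, z in m, then the turn about the tool's z in rad. In form: [gripper, tx, ty, tz, roll, gripper, tx, ty, tz, roll, ...]. A call has 1 to 12 rows; each row shifts and turns the commanded pose from where the row before left it, along the tool's axes as they then stand; what a row does not reach is not made up. A row lasts 1/8 s, in which the tool goes at most 62.5 mm and 10.7 degrees, less where a joint would pass 70% of its speed; a pose out of reach is approached as far as the arm can. A call with a gripper value outside its range is refused whole. The fingers move at their own pace and stop on an object; "newtons" is the grip in N (left out, the last holds). Time passes only in rows, so rows that do not move let the fingers close. It gives the time, the measured TCP pose, the force, the opening and the grip force at its end, in the units of the state.
- status.get_obs(): the state, without advancing time (a new reading comes with each control period).
- imaging.camera(name): name is "scene" or "top" or "wrist"; returns (picture, depth): 400x640x3 uint8, red, green, blue; 400x640 float32, m along the optical axis (not along the pixel's ray), 0 where there is no reading.
- imaging.camera_params(name): a dict with "intrinsics" (3x3 intrinsics, pixels), "camera_from_world" (4x4, takes a point from world to camera coordinates). Camera axes: x right, y up, looking along -z (the intrinsics and any distortion apply to the point x, -y, -z); pixel columns grow to the right and rows downward; lengths in m; the calibration is good to about 2 mm. A picture is of the moment at which its call begins: read the wrist's pose just before it. camera_params takes no time and is no camera call; for the wrist camera it gives the pose at the moment of the call.
- order.hand_in(): hands the job in; it is judged then, once.
The state is a dict: "time": time; "q": joint angles; "joint_velocities": joint speeds; "joint_torque": joint torques, N m; "position": TCP position; "tool_rot": TCP orientation; "ft_force": force on the tool from outside, world axes, zero at the start; "moment": the same for the moment, N m; "grip_width": finger opening in m; "grip_force": force on a finger pad.
Only numpy, scipy, OpenCV 4.12 (cv2) and the standard library are available. Lean on these libraries where they do the work, as an engineer would, in place of code of your own. Each camera call takes 0.05 s, during which the arm holds its last target. There are 200 camera calls.

## Working session

There is one attempt and no reset: what is moved stays moved. The work goes in short steps, Python scripts to look and compute and a tool call to move; the robot and the scene stay as the last step left them, time stands still between calls to the robot, and variables do not carry over. Pictures are saved under pics/ and viewed, at most 14 in all, crops included, and the job is handed in when it is done.

Besides the shell and the picture viewer there is one more tool, called after "Call:" by a JSON object that holds its "name" and its "arguments". arm_command: Moves the arm, as the interface text tells. Its arguments: {"type":"object","properties":{"deltas":{"type":"array"},"newtons":{"type":"number"}},"required":["deltas"]}

```bash
ls; mkdir -p pics; cat > h.py <<'E'
import numpy as np, cv2
from rig import status, imaging, order
def shot(n):
    P=imaging.camera_params(n); im,d=imaging.camera(n); return im,d,P
def save(im,f): cv2.imwrite('pics/'+f,im[:,:,::-1])
def cloud(d,P):
    K=np.array(P['intrinsics']);T=np.linalg.inv(np.array(P['camera_from_world']))
    v,u=np.mgrid[:d.shape[0],:d.shape[1]]
    x=(u-K[0,2])/K[0,0]*d; y=(v-K[1,2])/K[1,1]*d
    c=np.stack([x,-y,-d,np.ones_like(d)],-1)
    return (c@T.T)[...,:3]
E
python3 - <<'E'
from h import *
print(status.get_obs())
for n in('top','scene'):
    im,d,P=shot(n);save(im,n+'0.png');np.savez(n+'0.npz',im=im,d=d,K=P['intrinsics'],T=P['camera_from_world']);print({k:np.round(v,3).tolist() if k!='x' else 0 for k,v in P.items() if not isinstance(v,str)})
E
```

```text
pics
{'time': 0.0, 'q': array([ 1.14350816e+00,  5.28478453e-01,  1.43390376e+00,  6.51944832e-06,
        1.18137308e+00, -1.78477199e-01]), 'joint_velocities': array([-7.73234733e-04, -1.11921114e-03, -2.98124554e-04,  9.29561292e-05,
       -2.22375750e-04,  9.70597534e-04]), 'joint_torque': array([ 1.34028818e-05, -4.40042746e+01, -1.76590151e+01,  6.33536372e-02,
        5.83273871e-02, -1.83870620e-04]), 'position': array([0.1535566 , 0.60509171, 0.22156361]), 'tool_rot': array([ 1.24085994e-01,  9.92270879e-01, -1.03119785e-03, -3.25404930e-04]), 'ft_force': array([ 0.02794784, -0.05744125,  0.14902113]), 'moment': array([ 0.01030632, -0.0096345 ,  0.01230196]), 'grip_force': 0.0, 'grip_width': 0.0873381414650026}
{'intrinsics': [[418.074, 0.0, 317.699], [0.0, 418.074, 192.518], [0.0, 0.0, 1.0]], 'camera_from_world': [[-0.015, -1.0, 0.016, -0.037], [0.992, -0.012, 0.125, -0.517], [-0.125, 0.018, 0.992, -1.149], [0.0, 0.0, 0.0, 1.0]]}
{'intrinsics': [[453.599, 0.0, 317.208], [0.0, 453.599, 191.32], [0.0, 0.0, 1.0]], 'camera_from_world': [[0.534, -0.846, 0.013, -0.289], [0.526, 0.344, 0.778, -0.327], [-0.662, -0.408, 0.629, -1.08], [0.0, 0.0, 0.0, 1.0]]}
```

View pics/top0.png

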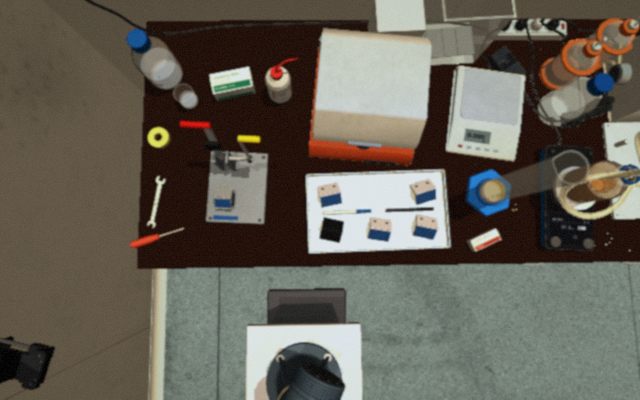

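View pics/scene0.png

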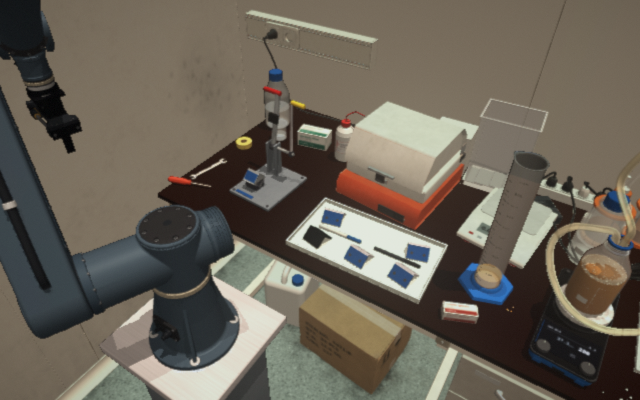

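The top view shows four blue/bare sections at about (330,193), (424,190), (379,229) and (425,227). The black one is at (331,230) and the saddle is near (225,200). The blue legs already face the robot, on the same side as the stand's blue strip at (226,218). Next I'll measure them.

```bash
cat >> h.py <<'E'
from scipy.spatial.transform import Rotation as R
def lines(pts):  # plane fit with trimming -> centroid, normal(up)
    p=pts
    for _ in range(4):
        c=np.median(p,0) if _==0 else p.mean(0); n=np.linalg.svd(p-c,full_matrices=False)[2][2]; r=(p-c)@n; p=p[abs(r)<max(.0015,2*r.std())]
    return c,n*np.sign(n[2]),r.std()
def masks(im):
    h=cv2.cvtColor(im,cv2.COLOR_RGB2HSV); H,S,V=[h[...,i].astype(int) for i in range(3)]
    return (H>98)&(H<125)&(S>110)&(V>40), h
def blobs(m,amin=15):
    n,l,s,c=cv2.connectedComponentsWithStats(m.astype(np.uint8)); return [(l==i,s[i],c[i]) for i in range(1,n) if s[i,4]>=amin]
def pose():
    o=status.get_obs(); M=R.from_quat(o['tool_rot']).as_matrix(); return o,np.array(o['position']),M
def go(t,yaw=None):
    """tool deltas (after roll) to world TCP target t with tool y along yaw (mod pi)"""
    o,p,M=pose(); cy=np.arctan2(M[1,1],M[0,1]); roll=0
    if yaw is not None: roll=-((yaw-cy+np.pi/2)%np.pi-np.pi/2)
    y=cy-roll; Y=np.array([np.cos(y),np.sin(y)]); X=np.array([-Y[1],Y[0]])
    if X@M[:2,0]<0: X=-X
    d=np.array(t)-p
    print('t',round(o['time'],2),'p',np.round(p,4),'yaw',round(cy,3),'roll',round(roll,3),'tool',np.round([d[:2]@X,d[:2]@Y,-d[2]],4),'q6',round(o['q'][5],2),'w',round(o['grip_width'],4),'F',np.round(o['ft_force'],1))
E
python3 - <<'E'
from h import *
z=np.load('top0.npz');im,d=z['im'],z['d'];W=cloud(d,dict(intrinsics=z['K'],camera_from_world=z['T']))
m,h=masks(im)
for b,s,c in blobs(m):
    if 200<c[0]<460 and 150<c[1]<260:
        p=W[b&(d>0)]; print('blue',np.round(c,1),s[4],np.round(p.mean(0),4),'planes',[np.round(x,3) for x in lines(p)])
# objects by height in the tray
t=(W[...,2]>.016)&(W[...,0]>.3)&(W[...,0]<.6);
for b,s,c in blobs(t,60):
    if 300<c[0]<460 and 160<c[1]<260:
        p=W[b]; print('obj',np.round(c,1),s[4],np.round(p.mean(0),4),p[:,2].max().round(4),[np.round(x,3) for x in cv2.minAreaRect(p[:,:2].astype(np.float32))])
m=(h[...,1]>150)&(h[...,2]>120)&(h[...,0]<35)
for b,s,c in blobs(m):
    if 170<c[0]<270 and 110<c[1]<150: print('lever',np.round(c,1),h[b].mean(0).round(),np.round(np.median(W[b],0),3))
E
```

```text
blue [425.5 196.6] 147 [ 0.5026 -0.3517  0.0225] planes [array([ 0.502, -0.352,  0.022]), array([-0.702, -0.211,  0.68 ]), np.float64(0.001)]
blue [330.8 199.7] 159 [ 0.497  -0.0809  0.0228] planes [array([ 0.497, -0.081,  0.023]), array([-0.71 , -0.171,  0.683]), np.float64(0.001)]
blue [222.5 203. ] 104 [0.4878 0.2182 0.0603] planes [array([0.488, 0.218, 0.061]), array([-0.743,  0.068,  0.666]), np.float64(0.001)]
blue [362.7 210.7] 29 [ 0.465  -0.1718  0.0153] planes [array([ 0.465, -0.173,  0.016]), array([0.822, 0.002, 0.569]), np.float64(0.001)]
blue [224.9 217.3] 72 [0.4515 0.2208 0.0133] planes [array([0.452, 0.219, 0.013]), array([0.047, 0.007, 0.999]), np.float64(0.001)]
blue [424.4 232.1] 160 [ 0.4015 -0.3439  0.0229] planes [array([ 0.401, -0.344,  0.023]), array([-0.701,  0.152,  0.696]), np.float64(0.001)]
blue [378.8 234.8] 155 [ 0.3959 -0.2144  0.0229] planes [array([ 0.396, -0.214,  0.023]), array([-0.706,  0.128,  0.696]), np.float64(0.001)]
obj [398.9 163. ] 62 [ 0.5984 -0.2763  0.0363] 0.0563 [array([ 0.599, -0.275]), array([0.064, 0.004]), np.float64(88.356)]
obj [424.2 190.7] 355 [ 0.518  -0.3454  0.0348] 1.2047 [array([ 0.462, -0.195]), array([0.053, 0.388]), np.float64(20.386)]
obj [329.4 194. ] 362 [ 0.5124 -0.0766  0.0315] 1.2047 [array([ 0.456, -0.07 ]), array([0.07 , 0.184]), np.float64(81.959)]
obj [425.6 226.4] 362 [ 0.4173 -0.3467  0.0283] 0.0465 [array([ 0.417, -0.347]), array([0.06 , 0.053]), np.float64(77.691)]
obj [331.4 229.4] 365 [ 0.4126 -0.0804  0.0318] 1.2047 [array([ 0.402, -0.069]), array([0.077, 0.083]), np.float64(77.464)]
obj [379.6 228.8] 373 [ 0.4119 -0.2147  0.0377] 1.2047 [array([ 0.407, -0.134]), array([0.058, 0.229]), np.float64(4.424)]
lever [194.6 124.1] [  1. 232. 184.] [0.64  0.232 0.298]
lever [248.3 138.3] [ 27. 219. 192.] [0.606 0.114 0.301]
```

Call:
{"name": "arm_command", "arguments": {"deltas": [1, 0, 0, 0, 0]}}

```text
time: 0.22
position: [0.1537, 0.6054, 0.222]
tool_rot: [0.124, 0.992, -0.001, -0.0]
ft_force: [-0.1, -0.6, 0.5]
grip_width: 0.0867
grip_force: 0.0
```

Call:
{"name": "arm_command", "arguments": {"deltas": [1, -0.034, -0.025, -0.003, 0, 1, -0.034, -0.025, -0.003, 0, 1, -0.034, -0.025, -0.003, 0, 1, -0.034, -0.025, -0.003, 0, 1, -0.034, -0.025, -0.003, 0, 1, -0.034, -0.025, -0.003, 0, 1, -0.034, -0.025, -0.003, 0, 1, -0.034, -0.025, -0.003, 0, 1, -0.034, -0.025, -0.003, 0, 1, -0.034, -0.025, -0.003, 0, 1, -0.034, -0.025, -0.003, 0, 1, -0.034, -0.025, -0.003, -0.16]}}

```text
time: 1.72
position: [0.4761, 0.2134, 0.2587]
tool_rot: [0.042, 0.999, 0.0, 0.0]
ft_force: [0.4, 0.3, -0.7]
grip_width: 0.0869
grip_force: 0.0
```

Call:
{"name": "arm_command", "arguments": {"deltas": [1, 0, 0, 0, 0, 1, 0, 0, 0, 0]}}

```text
time: 1.98
position: [0.4748, 0.2146, 0.2583]
tool_rot: [0.045, 0.999, 0.0, -0.001]
ft_force: [-0.4, 0.6, -0.1]
grip_width: 0.0872
grip_force: 0.0
```

```bash
python3 - <<'E'
from h import *
go([.5,.22,.25])
im,d,P=shot('wrist');save(im,'w1.png');np.savez('w1.npz',im=im,d=d,K=P['intrinsics'],T=P['camera_from_world'])
print(np.round(np.linalg.inv(P['camera_from_world']),3),np.round(P['intrinsics'],1))
W=cloud(d,P);m,h=masks(im)
for b,s,c in blobs(m,100):
    p=W[b&(d>0)]; print('blue',np.round(c,1),s[:5],np.round(p.mean(0),4),[np.round(x,4) for x in lines(p)])
E
```

```text
t 1.98 p [0.4748 0.2146 0.2583] yaw 1.48 roll 0 tool [-0.0246  0.0077  0.0083] q6 -1.27 w 0.0872 F [-0.4  0.6 -0.1]
[[ 0.09  -0.958 -0.272  0.4  ]
 [ 0.996  0.086  0.024  0.22 ]
 [-0.    -0.273  0.962  0.421]
 [ 0.     0.     0.     1.   ]] [[336.    0.  313.5]
 [  0.  336.  195.7]
 [  0.    0.    1. ]]
blue [316.  144.1] [287 139  58  11 530] [0.4509 0.2181 0.0132] [array([0.4509, 0.2181, 0.0132]), array([0.0057, 0.0015, 1.    ]), np.float64(0.0007)]
blue [317.1 182.9] [298 172  40  23 868] [0.4875 0.2157 0.0607] [array([0.4875, 0.2157, 0.0607]), array([-0.7055,  0.0416,  0.7075]), np.float64(0.0006)]
blue [  8.7 182.8] [  0 178  20  10 143] [ 0.4642 -0.1666  0.015 ] [array([ 0.4644, -0.1663,  0.0151]), array([0.0704, 0.0239, 0.9972]), np.float64(0.0011)]
blue [ 79.1 203.8] [  54  185   49   39 1039] [ 0.4966 -0.0806  0.0235] [array([ 0.4967, -0.0816,  0.0235]), array([-0.6927, -0.1437,  0.7068]), np.float64(0.0006)]
```

View pics/w1.png

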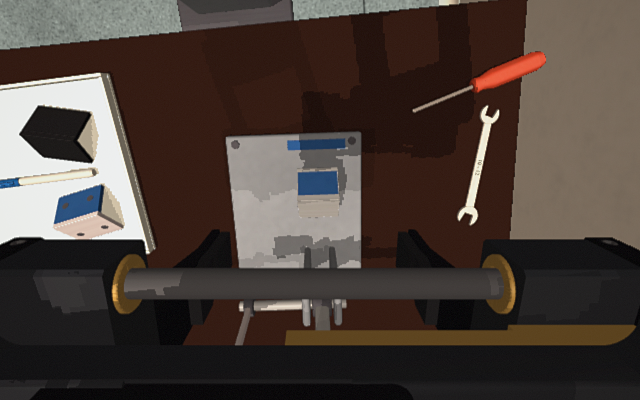

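Wrist view: the saddle is at (317,195) with its blue panel towards the robot, and the strip is at (316,144). I estimate the saddle ridge at (0.502, 0.215), yaw about -3.6°. Next I'll look at the nearest section.

```bash
cat >> h.py <<'E'
def secs(n='wrist',zs=(.024,.024),f=None,amin=400):
    o,p,M=pose();im,d,P=shot(n)
    if f: save(im,f)
    W=cloud(d,P);m,h=masks(im)
    for b,s,c in blobs(m,amin):
        q=W[cv2.erode(b.astype(np.uint8),np.ones((3,3)))>0]; c0,nn,r=lines(q)
        if abs(nn[2]-.707)>.08: continue
        edge=s[0]==0 or s[1]==0 or s[0]+s[2]>=640
        rect=cv2.minAreaRect(((W[b]-c0)@np.stack([np.cross([0,0,1],nn)/np.hypot(*nn[:2]),[0,0,0]],1)).astype(np.float32))
        x=-nn[:2]/np.hypot(*nn[:2]); yw=np.arctan2(x[0],-x[1])
        # extents along the ridge and up the leg
        ya=np.array([-x[1],x[0],0]); e=(W[b]-c0)@ya; up=np.cross(ya,nn); up*=np.sign(up[2]); g=(W[b]-c0)@up
        lo,hi=np.percentile(e,[2,98]); glo,ghi=np.percentile(g,[2,98])
        # midline direction along the ridge: fit the top edge
        t=g>ghi-.004; k=np.polyfit(e[t],g[t],1)[0]
        ctr=c0+ya*(lo+hi)/2+up*(glo+ghi)/2
        print('blob',np.round(c,0),s[4],'edge' if edge else '','ctr',np.round(ctr,4),'ridge',np.round(ctr[:2]+x*.0159,4),'zr',round(ctr[2]+.0159,4),'yaw',round(yw,3),'len',np.round([hi-lo,ghi-glo],4),'k',round(k,3))
    return im,d,P,W
E
python3 - <<'E'
from h import *
go([.492,-.078,.17],1.78)
E
```

```text
t 2.02 p [0.4745 0.215  0.2583] yaw 1.482 roll -0.298 tool [ 0.0437 -0.2902  0.0883] q6 -1.27 w 0.0869 F [-0.3  0.   0.5]
```

Call:
{"name": "arm_command", "arguments": {"deltas": [1, 0, 0, 0, -0.149, 1, 0, 0, 0, -0.149, 1, 0.0062, -0.0415, 0.0126, 0, 1, 0.0062, -0.0415, 0.0126, 0, 1, 0.0062, -0.0415, 0.0126, 0, 1, 0.0062, -0.0415, 0.0126, 0, 1, 0.0062, -0.0415, 0.0126, 0, 1, 0.0062, -0.0415, 0.0126, 0, 1, 0.0062, -0.0415, 0.0126, 0, 1, 0, 0, 0, 0, 1, 0, 0, 0, 0]}}

```text
time: 3.4
position: [0.4928, -0.0773, 0.1703]
tool_rot: [-0.105, 0.995, 0.001, -0.0]
ft_force: [0.0, 0.1, 0.2]
grip_width: 0.087
grip_force: 0.0
```

```bash
python3 - <<'E'
from h import *
secs(f='w2.png');go([.512,-.078,.01],1.78)
E
```

```text
blob [33. 19.] 1975 edge ctr [ 0.4031 -0.3385  0.0231] ridge [ 0.4186 -0.342 ] zr 0.039 yaw 1.351 len [0.0416 0.0359] k 0.701
blob [178.  41.] 2279  ctr [ 0.3957 -0.2168  0.0232] ridge [ 0.4114 -0.2194] zr 0.0391 yaw 1.403 len [0.0579 0.0359] k 0.93
blob [ 25. 130.] 1512 edge ctr [ 0.5006 -0.3482  0.0231] ridge [ 0.5159 -0.3436] zr 0.039 yaw 1.863 len [0.0453 0.0361] k 0.727
blob [308. 186.] 1979  ctr [ 0.4963 -0.0836  0.0229] ridge [ 0.5119 -0.0803] zr 0.0388 yaw 1.779 len [0.0562 0.0363] k 0.031
t 3.45 p [ 0.4929 -0.077   0.1705] yaw 1.781 roll 0.001 tool [-0.0184 -0.0049  0.1605] q6 -2.16 w 0.0874 F [-1.1  0.7  0.7]
```

View pics/w2.png

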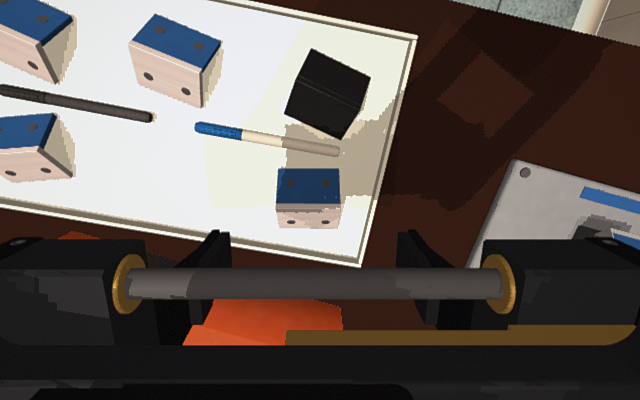

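The section being picked is at (308,197), between the fingers and clear of the tray wall at (385,200). Descending to grip.

Call:
{"name": "arm_command", "arguments": {"deltas": [0.75, -0.018, -0.007, 0, 0, 0.75, 0, 0, 0.04, 0, 0.75, 0, 0, 0.04, 0, 0.75, 0, 0, 0.04, 0, 0.75, 0, 0, 0.03, 0, 0.75, 0, 0, 0.0115, 0, 0.75, 0, 0, 0, 0, -1, 0, 0, 0, 0, -1, 0, 0, 0, 0, -1, 0, 0, 0, 0, -1, 0, 0, 0, 0, -1, 0, 0, 0, 0], "newtons": 30}}

```text
time: 4.95
position: [0.5129, -0.0819, 0.0098]
tool_rot: [-0.104, 0.995, -0.0, 0.001]
ft_force: [-0.7, 1.7, 6.3]
grip_width: 0.0594
grip_force: 30.0
```

Call:
{"name": "arm_command", "arguments": {"deltas": [-1, 0, 0, -0.03, 0, -1, 0, 0, -0.045, 0, -1, 0, 0, -0.045, 0, -1, 0, 0, -0.03, 0, -1, 0, 0, 0, 0, -1, 0, 0, 0, 0]}}

```text
time: 5.7
position: [0.5115, -0.0816, 0.1581]
tool_rot: [-0.104, 0.995, 0.0, -0.001]
ft_force: [0.5, -0.5, -0.4]
grip_width: 0.0596
grip_force: 30.0
```

```bash
python3 - <<'E'
from h import *
secs(f='w3.png');go([.503,.215,.13],1.508)
E
```

```text
blob [182.  18.] 2190 edge ctr [ 0.3959 -0.2163  0.0234] ridge [ 0.4116 -0.2189] zr 0.0393 yaw 1.403 len [0.0571 0.0357] k 1.083
blob [ 23. 111.] 1376 edge ctr [ 0.4996 -0.3449  0.023 ] ridge [ 0.5149 -0.3405] zr 0.0389 yaw 1.852 len [0.0389 0.0362] k 0.802
blob [314. 232.] 8766  ctr [ 0.4956 -0.0867  0.1711] ridge [ 0.5112 -0.0833] zr 0.187 yaw 1.784 len [0.0569 0.0367] k 0.001
t 5.75 p [ 0.5112 -0.0815  0.1576] yaw 1.78 roll 0.272 tool [0.0268 0.2954 0.0276] q6 -2.15 w 0.0593 F [-0.7  0.5 -1.5]
```

View pics/w3.png

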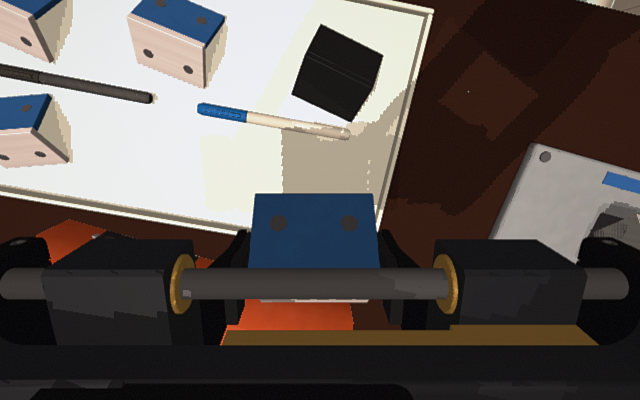

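Call:
{"name": "arm_command", "arguments": {"deltas": [-1, 0, 0, 0, 0.136, -1, 0, 0, 0, 0.136, -1, 0.0035, 0.0371, 0.0034, 0, -1, 0.0035, 0.0371, 0.0034, 0, -1, 0.0035, 0.0371, 0.0034, 0, -1, 0.0035, 0.0371, 0.0034, 0, -1, 0.0035, 0.0371, 0.0034, 0, -1, 0.0035, 0.0371, 0.0034, 0, -1, 0.0035, 0.0371, 0.0034, 0, -1, 0.0035, 0.0371, 0.0034, 0, -1, 0, 0, 0, 0, -1, 0, 0, 0, 0]}}

```text
time: 7.25
position: [0.5022, 0.2157, 0.1304]
tool_rot: [0.031, 1.0, -0.001, -0.001]
ft_force: [-0.5, -0.1, -1.0]
grip_width: 0.0594
grip_force: 30.0
```

```bash
python3 - <<'E'
from h import *
secs(f='w4.png',amin=200);go([.502,.2165,.054],1.508)
E
```

```text
t 7.3 p [0.5025 0.2153 0.1307] yaw 1.508 roll -0.0 tool [0.0005 0.0011 0.0767] q6 -1.31 w 0.0596 F [ 0.1 -0.1 -1.2]
```

View pics/w4.png

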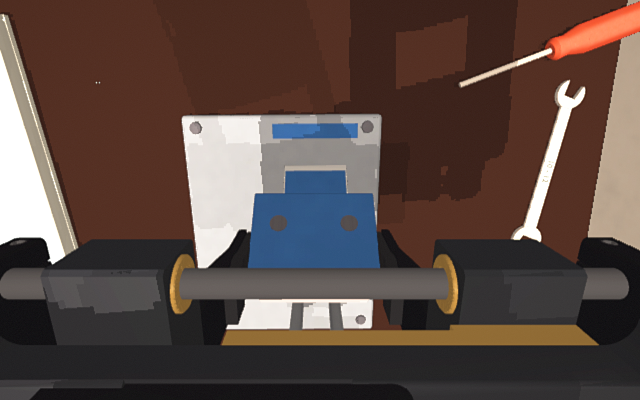

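Call:
{"name": "arm_command", "arguments": {"deltas": [-1, 0.0005, 0, 0.03, 0, -1, 0, 0, 0.03, 0, -1, 0, 0, 0.01, 0, -1, 0, 0, 0, 0, -1, 0, 0, 0.003, 0, -1, 0, 0, 0, 0], "newtons": 15}}

```text
time: 8.05
position: [0.5031, 0.2163, 0.0594]
tool_rot: [0.031, 1.0, 0.0, 0.001]
ft_force: [0.4, 0.4, -0.8]
grip_width: 0.0595
grip_force: 15.0
```

Call:
{"name": "arm_command", "arguments": {"deltas": [-1, 0, 0, 0.002, 0, -1, 0, 0, 0, 0]}}

```text
time: 8.3
position: [0.5026, 0.2163, 0.0568]
tool_rot: [0.031, 1.0, 0.0, 0.0]
ft_force: [0.4, 0.6, -0.2]
grip_width: 0.0597
grip_force: 15.0
```

Call:
{"name": "arm_command", "arguments": {"deltas": [-1, 0, 0, 0.0015, 0, -1, 0, 0, 0, 0]}}

```text
time: 8.55
position: [0.5025, 0.2163, 0.055]
tool_rot: [0.031, 1.0, -0.0, -0.0]
ft_force: [-0.7, -1.0, -1.0]
grip_width: 0.0594
grip_force: 15.0
```

Call:
{"name": "arm_command", "arguments": {"deltas": [-1, 0, 0, 0.001, 0, -1, 0, 0, 0, 0]}}

```text
time: 8.8
position: [0.5022, 0.2163, 0.0543]
tool_rot: [0.031, 1.0, -0.0, -0.0]
ft_force: [-0.9, 0.3, 1.5]
grip_width: 0.0594
grip_force: 15.0
```

Call:
{"name": "arm_command", "arguments": {"deltas": [-1, 0, 0, 0.001, 0, -1, 0, 0, 0, 0]}}

```text
time: 9.05
position: [0.5017, 0.2163, 0.0537]
tool_rot: [0.031, 1.0, -0.0, -0.001]
ft_force: [-3.0, 1.3, 7.5]
grip_width: 0.0595
grip_force: 15.0
```

Call:
{"name": "arm_command", "arguments": {"deltas": [0.75, 0, 0, 0, 0, 0.75, 0, 0, 0, 0, 0.75, 0, 0, 0, 0, 0.75, 0, 0, -0.03, 0, 0.75, 0, 0, -0.04, 0, 0.75, 0, 0, -0.04, 0, 0.75, 0.02, 0, 0, 0, 0.75, 0, 0, 0, 0, 0.75, 0, 0, 0, 0]}}

```text
time: 10.18
position: [0.483, 0.2174, 0.1628]
tool_rot: [0.031, 1.0, -0.0, 0.0]
ft_force: [0.5, 0.1, 0.3]
grip_width: 0.0761
grip_force: 0.0
```

```bash
python3 - <<'E'
from h import *
secs(f='w5.png',amin=200);go([.396,-.214,.15],1.403)
im,d,P=shot('top');W=cloud(d,P);m,h=masks(im)
for b,s,c in blobs(m):
    if 200<c[0]<460 and 150<c[1]<260: print(np.round(c,1),s[4],np.round(lines(W[b])[0],3))
E
```

```text
blob [314. 201.] 2928  ctr [0.4851 0.2155 0.0663] ridge [0.5009 0.2147] zr 0.0822 yaw 1.517 len [0.0569 0.0371] k 0.007
t 10.22 p [0.4832 0.2174 0.1627] yaw 1.508 roll 0.105 tool [ 0.0139 -0.4399  0.0127] q6 -1.3 w 0.0759 F [-0.1  1.6  0.4]
[425.5 196.5] 144 [ 0.502 -0.35   0.031]
[362.8 210.7] 28 [ 0.465 -0.172  0.015]
[225.1 217.3] 80 [0.452 0.221 0.014]
[424.4 232.1] 161 [ 0.401 -0.34   0.037]
[378.7 234.8] 154 [ 0.396 -0.214  0.023]
```

View pics/w5.png

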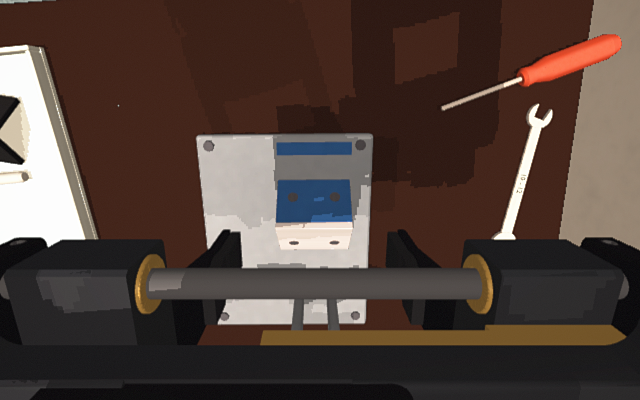

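First section is seated: blue to the blue side, centred at (314,225). Going for the second.

Call:
{"name": "arm_command", "arguments": {"deltas": [0.75, 0, 0, 0, 0.105, 0.75, 0.0018, -0.0444, 0.0013, 0, 0.75, 0.0018, -0.0444, 0.0013, 0, 0.75, 0.0018, -0.0444, 0.0013, 0, 0.75, 0.0018, -0.0444, 0.0013, 0, 0.75, 0.0018, -0.0444, 0.0013, 0, 0.75, 0.0018, -0.0444, 0.0013, 0, 0.75, 0.0018, -0.0444, 0.0013, 0, 0.75, 0.0018, -0.0444, 0.0013, 0, 0.75, 0.0018, -0.0444, 0.0013, 0, 0.75, 0.0018, -0.0444, 0.0013, 0, 0.75, 0, 0, 0, 0]}}

```text
time: 11.78
position: [0.3913, -0.2211, 0.1498]
tool_rot: [0.086, 0.996, -0.001, 0.001]
ft_force: [0.2, 0.5, 0.3]
grip_width: 0.0759
grip_force: 0.0
```

Call:
{"name": "arm_command", "arguments": {"deltas": [0.75, 0, 0, 0, 0]}}

```text
time: 11.9
position: [0.3904, -0.217, 0.1497]
tool_rot: [0.084, 0.996, 0.001, -0.001]
ft_force: [1.0, -0.6, -0.1]
grip_width: 0.0763
grip_force: 0.0
```

```bash
python3 - <<'E'
from h import *
secs();go([.4114,-.2176,.009],1.403)
E
```

```text
blob [316. 194.] 2234  ctr [ 0.3952 -0.2175  0.023 ] ridge [ 0.4109 -0.2201] zr 0.0389 yaw 1.405 len [0.0562 0.0358] k -0.027
blob [177. 223.] 2348  ctr [ 0.4011 -0.3468  0.023 ] ridge [ 0.4166 -0.3503] zr 0.0389 yaw 1.354 len [0.0578 0.0364] k 0.736
blob [367. 251.] 404  ctr [ 0.4623 -0.1791  0.0147] ridge [ 0.4782 -0.1783] zr 0.0306 yaw 1.62 len [0.0366 0.0091] k -0.042
t 11.95 p [ 0.3904 -0.2164  0.1498] yaw 1.403 roll 0.0 tool [-0.0209  0.0023  0.1408] q6 -2.16 w 0.0763 F [-0.1  0.7  0.1]
```

Call:
{"name": "arm_command", "arguments": {"deltas": [0.75, -0.0206, 0.0015, 0, 0, 0.75, 0, 0, 0.04, 0, 0.75, 0, 0, 0.04, 0, 0.75, 0, 0, 0.04, 0, 0.75, 0, 0, 0.021, 0, 0.75, 0, 0, 0, 0, -1, 0, 0, 0, 0, -1, 0, 0, 0, 0, -1, 0, 0, 0, 0, -1, 0, 0, 0, 0, -1, 0, 0, 0, 0], "newtons": 30}}

```text
time: 13.32
position: [0.4118, -0.2195, 0.01]
tool_rot: [0.084, 0.996, -0.0, 0.001]
ft_force: [0.7, 1.7, 6.9]
grip_width: 0.0594
grip_force: 30.0
```

Call:
{"name": "arm_command", "arguments": {"deltas": [-1, 0, 0, -0.03, 0, -1, 0, 0, -0.045, 0, -1, 0, 0, -0.045, 0, -1, 0, 0, -0.03, 0, -1, 0, 0, 0, 0, -1, 0, 0, 0, 0]}}

```text
time: 14.08
position: [0.4106, -0.2188, 0.1586]
tool_rot: [0.084, 0.996, 0.0, -0.001]
ft_force: [0.4, -0.2, -1.4]
grip_width: 0.0594
grip_force: 30.0
```

```bash
python3 - <<'E'
from h import *
secs(amin=3000);go([.5017,.2163,.14],1.508)
E
```

```text
blob [315. 231.] 8901  ctr [ 0.3939 -0.2173  0.1712] ridge [ 0.4096 -0.2199] zr 0.1871 yaw 1.406 len [0.0577 0.0373] k 0.001
t 14.12 p [ 0.4104 -0.2186  0.1581] yaw 1.403 roll -0.105 tool [-0.0638  0.4398  0.0181] q6 -2.13 w 0.0595 F [-0.9  0.1 -1. ]
```

Call:
{"name": "arm_command", "arguments": {"deltas": [-1, 0, 0, 0, -0.105, -1, -0.0064, 0.044, 0.0018, 0, -1, -0.0065, 0.044, 0.0018, 0, -1, -0.0065, 0.044, 0.0018, 0, -1, -0.0065, 0.044, 0.0018, 0, -1, -0.0065, 0.044, 0.0018, 0, -1, -0.0065, 0.044, 0.0018, 0, -1, -0.0065, 0.044, 0.0018, 0, -1, -0.0065, 0.044, 0.0018, 0, -1, -0.0065, 0.044, 0.0018, 0, -1, -0.0065, 0.044, 0.0018, 0, -1, 0, 0, 0, 0]}}

```text
time: 15.62
position: [0.5032, 0.2183, 0.1392]
tool_rot: [0.029, 1.0, -0.0, -0.001]
ft_force: [-0.1, 0.2, -0.5]
grip_width: 0.0593
grip_force: 30.0
```

Call:
{"name": "arm_command", "arguments": {"deltas": [-1, 0, 0, 0, 0, -1, 0, 0, 0, 0]}}

```text
time: 15.88
position: [0.5029, 0.2146, 0.1404]
tool_rot: [0.032, 0.999, -0.0, -0.001]
ft_force: [0.2, -0.3, -0.5]
grip_width: 0.0591
grip_force: 30.0
```

```bash
python3 - <<'E'
from h import *
go([.5022,.2163,.0622],1.508)
secs(amin=500)
E
```

```text
t 15.88 p [0.5029 0.2146 0.1404] yaw 1.507 roll -0.001 tool [0.0008 0.0016 0.0782] q6 -1.31 w 0.0591 F [ 0.2 -0.3 -0.5]
```

Call:
{"name": "arm_command", "arguments": {"deltas": [-1, 0.0005, 0.001, 0.03, 0, -1, 0, 0, 0.03, 0, -1, 0, 0, 0.008, 0, -1, 0, 0, 0, 0, -1, 0, 0, 0, 0], "newtons": 15}}

```text
time: 16.55
position: [0.5034, 0.2164, 0.0736]
tool_rot: [0.032, 0.999, -0.0, 0.0]
ft_force: [0.2, -0.6, -1.4]
grip_width: 0.0599
grip_force: 15.0
```

Call:
{"name": "arm_command", "arguments": {"deltas": [-1, 0, 0, 0.003, 0, -1, 0, 0, 0, 0]}}

```text
time: 16.8
position: [0.5034, 0.2167, 0.0712]
tool_rot: [0.031, 1.0, -0.0, 0.0]
ft_force: [-0.4, -1.1, 5.3]
grip_width: 0.0598
grip_force: 15.0
```

Call:
{"name": "arm_command", "arguments": {"deltas": [-1, 0, 0, 0.002, 0, -1, 0, 0, 0, 0]}}

```text
time: 17.05
position: [0.5037, 0.2167, 0.0697]
tool_rot: [0.031, 1.0, -0.0, 0.001]
ft_force: [-1.5, -0.9, 7.6]
grip_width: 0.0599
grip_force: 15.0
```

Call:
{"name": "arm_command", "arguments": {"deltas": [-1, 0, 0, 0.0015, 0, -1, 0, 0, 0, 0]}}

```text
time: 17.3
position: [0.504, 0.2167, 0.0684]
tool_rot: [0.031, 1.0, -0.0, 0.001]
ft_force: [-2.7, -1.6, 8.1]
grip_width: 0.0596
grip_force: 15.0
```

```bash
python3 - <<'E'
from h import *
im,d,P,W=secs(f='w6.png',amin=500)
im,d,P=shot('scene');save(cv2.resize(im[130:220,200:340],None,fx=5,fy=5),'s6.png')
E
```

```text
blob [313. 225.] 10012  ctr [0.4832 0.2162 0.0771] ridge [0.499  0.2152] zr 0.093 yaw 1.511 len [0.0572 0.0484] k 0.003
```

View pics/w6.png

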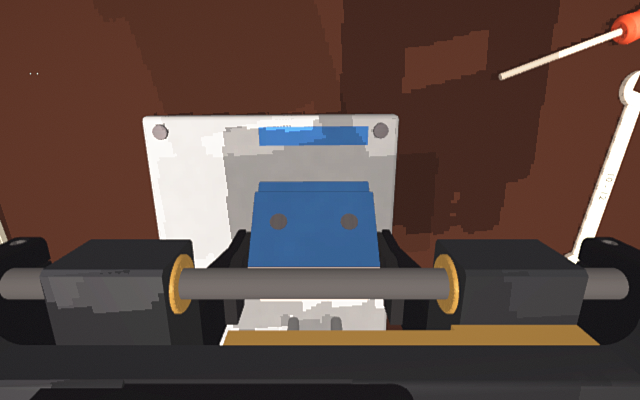

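The held section hasn't moved in the grip. The 8 N is most likely the pads rubbing on the ends of the seated section, which is flush with the held one. I'll lower the grip force and continue down.

Call:
{"name": "arm_command", "arguments": {"deltas": [-1, 0, 0, 0, 0, -1, 0, 0, 0.002, 0, -1, 0, 0, 0, 0], "newtons": 7}}

```text
time: 17.77
position: [0.5042, 0.2167, 0.0656]
tool_rot: [0.031, 1.0, -0.0, 0.001]
ft_force: [0.0, -2.1, 5.5]
grip_width: 0.0597
grip_force: 7.0
```

Call:
{"name": "arm_command", "arguments": {"deltas": [-1, 0.0005, 0, 0.002, 0, -1, 0, 0, 0, 0]}}

```text
time: 18.02
position: [0.5039, 0.2167, 0.0636]
tool_rot: [0.031, 1.0, -0.0, 0.001]
ft_force: [0.4, -1.4, 5.3]
grip_width: 0.0598
grip_force: 7.0
```

Call:
{"name": "arm_command", "arguments": {"deltas": [-1, 0, 0, 0.0015, 0, -1, 0, 0, 0, 0]}}

```text
time: 18.27
position: [0.5038, 0.2167, 0.0623]
tool_rot: [0.031, 1.0, -0.0, 0.001]
ft_force: [0.0, -1.4, 6.5]
grip_width: 0.06
grip_force: 7.0
```

```bash
python3 - <<'E'
from h import *
im,d,P,W=secs(f='w7.png',amin=500)
E
```

```text
blob [314. 227.] 9790  ctr [0.4836 0.2162 0.0736] ridge [0.4995 0.2153] zr 0.0895 yaw 1.515 len [0.0572 0.0444] k 0.004
```

Call:
{"name": "arm_command", "arguments": {"deltas": [-1, 0.001, 0, 0.001, 0, -1, 0, 0, 0, 0]}}

```text
time: 18.58
position: [0.5036, 0.2167, 0.0615]
tool_rot: [0.031, 1.0, -0.0, 0.002]
ft_force: [0.4, -3.0, 7.7]
grip_width: 0.0596
grip_force: 7.0
```

Call:
{"name": "arm_command", "arguments": {"deltas": [0.75, 0, 0, 0, 0, 0.75, 0, 0, 0, 0, 0.75, 0, 0, 0, 0, 0.75, 0, 0, -0.03, 0, 0.75, 0, 0, -0.04, 0, 0.75, 0, 0, -0.035, 0, 0.75, 0.02, 0, 0, 0, 0.75, 0, 0, 0, 0, 0.75, 0, 0, 0, 0]}}

```text
time: 19.7
position: [0.4821, 0.2182, 0.1648]
tool_rot: [0.031, 1.0, -0.0, -0.0]
ft_force: [-0.3, -0.3, 0.2]
grip_width: 0.076
grip_force: 0.0
```

```bash
python3 - <<'E'
from h import *
secs(f='w8.png',amin=200);go([.397,-.346,.15],1.354)
im,d,P=shot('top');W=cloud(d,P);m,h=masks(im)
for b,s,c in blobs(m):
    if 200<c[0]<460 and 150<c[1]<260: print(np.round(c,1),s[4],np.round(lines(W[b])[0],3))
E
```

```text
blob [313. 203.] 3215  ctr [0.4831 0.2161 0.0728] ridge [0.4989 0.2153] zr 0.0887 yaw 1.516 len [0.0568 0.0425] k 0.005
t 19.75 p [0.4822 0.2182 0.1646] yaw 1.508 roll 0.154 tool [-0.0381 -0.5693  0.0146] q6 -1.29 w 0.076 F [ 0.5  0.9 -0.8]
[425.6 196.5] 145 [ 0.502 -0.35   0.031]
[362.8 210.7] 28 [ 0.465 -0.172  0.015]
[225.5 217.3] 80 [0.451 0.216 0.029]
[424.4 232.1] 161 [ 0.401 -0.345  0.023]
```

View pics/w8.png

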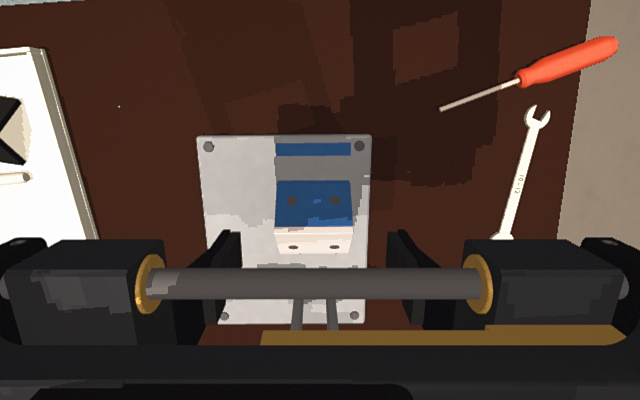

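Second nested and flush at (313,215). Going for the third.

Call:
{"name": "arm_command", "arguments": {"deltas": [0.75, 0, 0, 0, 0.154, 0.75, -0.0035, -0.052, 0.0013, 0, 0.75, -0.0035, -0.052, 0.0013, 0, 0.75, -0.0035, -0.052, 0.0013, 0, 0.75, -0.0035, -0.052, 0.0013, 0, 0.75, -0.0035, -0.052, 0.0013, 0, 0.75, -0.0035, -0.052, 0.0013, 0, 0.75, -0.0035, -0.052, 0.0013, 0, 0.75, -0.0035, -0.052, 0.0013, 0, 0.75, -0.0035, -0.052, 0.0013, 0, 0.75, -0.0035, -0.052, 0.0013, 0, 0.75, -0.0035, -0.052, 0.0013, 0]}}

```text
time: 21.3
position: [0.3959, -0.351, 0.1503]
tool_rot: [0.109, 0.994, 0.0, -0.0]
ft_force: [0.3, -0.6, -0.5]
grip_width: 0.0762
grip_force: 0.0
```

Call:
{"name": "arm_command", "arguments": {"deltas": [0.75, 0, 0, 0, 0, 0.75, 0, 0, 0, 0]}}

```text
time: 21.55
position: [0.3958, -0.3482, 0.1501]
tool_rot: [0.109, 0.994, 0.001, -0.001]
ft_force: [0.1, 0.9, -0.2]
grip_width: 0.0759
grip_force: 0.0
```

```bash
python3 - <<'E'
from h import *
secs();go([.4168,-.3485,.009],1.354)
E
```

```text
blob [317. 194.] 2232  ctr [ 0.401  -0.3478  0.0232] ridge [ 0.4165 -0.3512] zr 0.0391 yaw 1.357 len [0.0562 0.0358] k -0.039
t 21.6 p [ 0.3959 -0.3474  0.1502] yaw 1.354 roll 0.0 tool [-0.0206  0.0034  0.1412] q6 -2.29 w 0.0761 F [ 0.5  0.  -0.4]
```

Call:
{"name": "arm_command", "arguments": {"deltas": [0.75, -0.0203, 0.0025, 0, 0, 0.75, 0, 0, 0.04, 0, 0.75, 0, 0, 0.04, 0, 0.75, 0, 0, 0.04, 0, 0.75, 0, 0, 0.0195, 0, 0.75, 0, 0, 0, 0, -1, 0, 0, 0, 0, -1, 0, 0, 0, 0, -1, 0, 0, 0, 0, -1, 0, 0, 0, 0, -1, 0, 0, 0, 0], "newtons": 30}}

```text
time: 22.98
position: [0.4172, -0.351, 0.0124]
tool_rot: [0.108, 0.994, -0.001, 0.001]
ft_force: [0.8, 2.7, 6.6]
grip_width: 0.0598
grip_force: 30.0
```

Call:
{"name": "arm_command", "arguments": {"deltas": [-1, 0, 0, -0.03, 0, -1, 0, 0, -0.045, 0, -1, 0, 0, -0.045, 0, -1, 0, 0, -0.03, 0, -1, 0, 0, 0, 0, -1, 0, 0, 0, 0]}}

```text
time: 23.72
position: [0.416, -0.35, 0.1605]
tool_rot: [0.108, 0.994, 0.001, -0.001]
ft_force: [-0.3, 0.6, -1.3]
grip_width: 0.0594
grip_force: 30.0
```

```bash
python3 - <<'E'
from h import *
secs(amin=3000);go([.502,.2165,.15],1.508)
E
```

```text
blob [313. 228.] 8545  ctr [ 0.3993 -0.3481  0.1709] ridge [ 0.4149 -0.3515] zr 0.1868 yaw 1.358 len [0.0571 0.0369] k 0.001
t 23.77 p [ 0.4158 -0.3497  0.1599] yaw 1.354 roll -0.154 tool [-0.0505  0.5705  0.0099] q6 -2.26 w 0.0594 F [-0.3  0.8 -0.3]
```

Call:
{"name": "arm_command", "arguments": {"deltas": [-1, 0, 0, 0, -0.154, -1, -0.0047, 0.0519, 0.0009, 0, -1, -0.0047, 0.0519, 0.0009, 0, -1, -0.0047, 0.0519, 0.0009, 0, -1, -0.0047, 0.0519, 0.0009, 0, -1, -0.0047, 0.0519, 0.0009, 0, -1, -0.0047, 0.0519, 0.0009, 0, -1, -0.0047, 0.0519, 0.0009, 0, -1, -0.0047, 0.0519, 0.0009, 0, -1, -0.0047, 0.0519, 0.0009, 0, -1, -0.0047, 0.0519, 0.0009, 0, -1, -0.0047, 0.0519, 0.0009, 0]}}

```text
time: 25.28
position: [0.5032, 0.2174, 0.1495]
tool_rot: [0.031, 1.0, -0.001, -0.002]
ft_force: [1.7, -1.0, -0.9]
grip_width: 0.0596
grip_force: 30.0
```

Call:
{"name": "arm_command", "arguments": {"deltas": [-1, 0, 0, 0, 0, -1, 0, 0, 0, 0, -1, 0, 0, 0, 0]}}

```text
time: 25.65
position: [0.5035, 0.2146, 0.1507]
tool_rot: [0.032, 0.999, -0.0, -0.001]
ft_force: [0.3, 0.1, -0.5]
grip_width: 0.0598
grip_force: 30.0
```

```bash
python3 - <<'E'
from h import *
go([.5028,.2165,.0732],1.508)
E
```

```text
t 25.65 p [0.5035 0.2146 0.1507] yaw 1.506 roll -0.002 tool [0.0008 0.0019 0.0775] q6 -1.31 w 0.0598 F [ 0.3  0.1 -0.5]
```

Call:
{"name": "arm_command", "arguments": {"deltas": [-1, 0.0005, 0.001, 0.03, 0, -1, 0, 0, 0.025, 0, -1, 0, 0, 0.005, 0, -1, 0, 0, 0, 0, -1, 0, 0, 0, 0], "newtons": 7}}

```text
time: 26.28
position: [0.5042, 0.2167, 0.0923]
tool_rot: [0.032, 0.999, 0.0, 0.001]
ft_force: [-0.7, 0.3, -0.8]
grip_width: 0.0598
grip_force: 7.0
```

Call:
{"name": "arm_command", "arguments": {"deltas": [-1, 0, 0, 0.005, 0, -1, 0, 0, 0.005, 0, -1, 0, 0, 0, 0]}}

```text
time: 26.65
position: [0.5041, 0.2169, 0.0814]
tool_rot: [0.031, 1.0, -0.0, 0.0]
ft_force: [1.4, -1.6, -0.9]
grip_width: 0.0602
grip_force: 7.0
```

Call:
{"name": "arm_command", "arguments": {"deltas": [-1, 0, 0, 0.004, 0, -1, 0, 0, 0, 0]}}

```text
time: 26.9
position: [0.5041, 0.2167, 0.0776]
tool_rot: [0.031, 1.0, -0.0, 0.001]
ft_force: [0.1, -2.0, 2.7]
grip_width: 0.06
grip_force: 7.0
```

Call:
{"name": "arm_command", "arguments": {"deltas": [-1, 0, 0, 0.002, 0, -1, 0, 0, 0, 0]}}

```text
time: 27.15
position: [0.5041, 0.2168, 0.0758]
tool_rot: [0.031, 1.0, -0.0, 0.001]
ft_force: [0.6, -2.8, 5.3]
grip_width: 0.0602
grip_force: 7.0
```

Call:
{"name": "arm_command", "arguments": {"deltas": [-1, 0.0005, 0, 0.0015, 0, -1, 0.0005, 0, 0.0005, 0, -1, 0, 0, 0, 0]}}

```text
time: 27.52
position: [0.5039, 0.2168, 0.0743]
tool_rot: [0.031, 1.0, -0.0, 0.001]
ft_force: [1.5, -3.5, 7.2]
grip_width: 0.06
grip_force: 7.0
```

Call:
{"name": "arm_command", "arguments": {"deltas": [0.75, 0, 0, 0, 0, 0.75, 0, 0, 0, 0, 0.75, 0, 0, 0, 0, 0.75, 0, 0, -0.03, 0, 0.75, 0, 0, -0.04, 0, 0.75, 0, 0, -0.025, 0, 0.75, 0.02, 0, 0, 0, 0.75, 0, 0, 0, 0, 0.75, 0, 0, 0, 0]}}

```text
time: 28.65
position: [0.4831, 0.2183, 0.1681]
tool_rot: [0.031, 1.0, 0.0, 0.0]
ft_force: [1.0, 0.4, 0.2]
grip_width: 0.0758
grip_force: 0.0
```

```bash
python3 - <<'E'
from h import *
secs(f='w9.png',amin=200);go([.495,-.342,.16],1.855)
im,d,P=shot('top');W=cloud(d,P);m,h=masks(im)
for b,s,c in blobs(m):
    if 200<c[0]<460 and 150<c[1]<260: print(np.round(c,1),s[4],[np.round(x,3) for x in lines(W[b])[:2]])
E
```

```text
blob [313. 203.] 3492  ctr [0.4811 0.2163 0.0792] ridge [0.4969 0.2154] zr 0.0951 yaw 1.517 len [0.0569 0.0481] k 0.014
t 28.7 p [0.4833 0.2183 0.1681] yaw 1.508 roll -0.347 tool [ 0.1458 -0.5411  0.0081] q6 -1.29 w 0.0762 F [ 0.2  0.1 -0.7]
[425.5 196.5] 143 [array([ 0.503, -0.352,  0.022]), array([-0.702, -0.203,  0.683])]
[362.7 210.7] 29 [array([ 0.465, -0.173,  0.016]), array([0.875, 0.017, 0.485])]
[225.1 217.4] 77 [array([0.451, 0.22 , 0.013]), array([ 0.269, -0.012,  0.963])]
```

Third nested. Going for the fourth.

Call:
{"name": "arm_command", "arguments": {"deltas": [0.75, 0, 0, 0, -0.1735, 0.75, 0, 0, 0, -0.1735, 0.75, 0.0146, -0.0541, 0.0008, 0, 0.75, 0.0146, -0.0541, 0.0008, 0, 0.75, 0.0146, -0.0541, 0.0008, 0, 0.75, 0.0146, -0.0541, 0.0008, 0, 0.75, 0.0146, -0.0541, 0.0008, 0, 0.75, 0.0146, -0.0541, 0.0008, 0, 0.75, 0.0146, -0.0541, 0.0008, 0, 0.75, 0.0146, -0.0541, 0.0008, 0, 0.75, 0.0146, -0.0541, 0.0008, 0, 0.75, 0.0146, -0.0541, 0.0008, 0]}}

```text
time: 30.25
position: [0.4943, -0.3444, 0.1599]
tool_rot: [-0.141, 0.99, 0.0, 0.0]
ft_force: [0.4, -0.4, -0.4]
grip_width: 0.0758
grip_force: 0.0
```

Call:
{"name": "arm_command", "arguments": {"deltas": [0.75, 0, 0, 0, 0, 0.75, 0, 0, 0, 0, 0.75, 0, 0, 0, 0]}}

```text
time: 30.62
position: [0.4941, -0.3404, 0.1601]
tool_rot: [-0.142, 0.99, 0.001, -0.0]
ft_force: [-0.2, 0.1, -0.9]
grip_width: 0.0761
grip_force: 0.0
```

```bash
python3 - <<'E'
from h import *
secs(f='w10.png');go([.515,-.342,.012],1.855)
E
```

```text
blob [296. 190.] 2100  ctr [ 0.5025 -0.356   0.0228] ridge [ 0.5178 -0.3514] zr 0.0387 yaw 1.86 len [0.0562 0.036 ] k 0.253
t 30.68 p [ 0.4942 -0.3404  0.1603] yaw 1.857 roll 0.002 tool [-0.0195 -0.0074  0.1483] q6 -2.65 w 0.0762 F [ 0.8 -0.4  0.6]
```

View pics/w10.png

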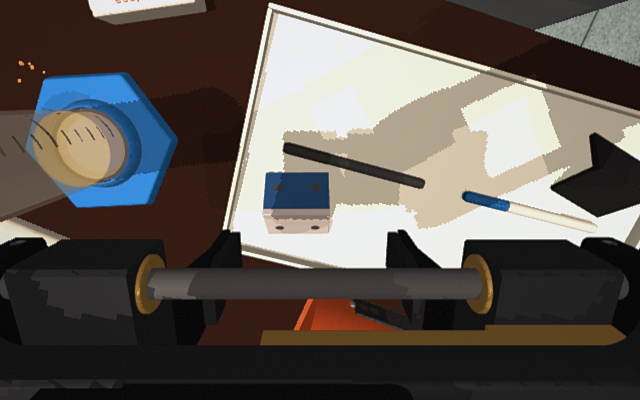

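```bash
python3 - <<'E'
from h import *
im,d,P=shot('wrist');W=cloud(d,P); y=1.858;Y=np.array([np.cos(y),np.sin(y)]);X=np.array([Y[1],-Y[0]])
r=np.array([.5178,-.3514]);a=(W[...,:2]-r)@X;b=(W[...,:2]-r)@Y
s=(abs(a)<.016)&(b<-.03)&(b>-.09)&(d>0)
for k in range(-90,-28,3):
    q=s&(b*1000>=k)&(b*1000<k+3)
    if q.any(): print(k,q.sum(),np.percentile(W[q][:,2],[5,50,95]).round(3))
q=(b<-.06)&(W[...,2]>.04)&(d>0)&(abs(a)<.12)&(W[...,2]<.14); print('near tall', b[q].max() if q.any() else None, q.sum())
for k in range(-200,-60,20):
    u=q&(b*1000>=k)&(b*1000<k+20); print(k,u.sum(),a[u].min().round(3) if u.any() else '',a[u].max().round(3) if u.any() else '')
E
```

```text
-90 93 [-0.001  0.     0.001]
-87 91 [-0.001  0.     0.001]
-84 93 [-0.001  0.     0.001]
-81 96 [-0.     0.     0.002]
-78 90 [-0.001  0.     0.002]
-75 88 [-0.001  0.     0.002]
-72 62 [-0.001  0.001  0.017]
-69 62 [-0.     0.017  0.019]
-66 97 [0.003 0.017 0.019]
-63 118 [0.004 0.008 0.019]
-60 115 [0.004 0.005 0.018]
-57 97 [0.003 0.004 0.005]
-54 91 [0.003 0.004 0.006]
-51 95 [0.003 0.004 0.006]
-48 94 [0.003 0.004 0.006]
-45 93 [0.003 0.004 0.005]
-42 94 [0.003 0.005 0.006]
-39 93 [0.003 0.004 0.006]
-36 62 [0.003 0.005 0.006]
-33 6 [0.004 0.004 0.025]
near tall -0.14933348487859552 9042
-200 44 -0.09 -0.089
-180 1862 -0.089 -0.026
-160 7136 -0.081 -0.031
-140 0  
-120 0  
-100 0  
-80 0
```

Call:
{"name": "arm_command", "arguments": {"deltas": [0.6, -0.0192, -0.0155, 0, 0, 0.6, 0, 0, 0.04, 0, 0.6, 0, 0, 0.04, 0, 0.6, 0, 0, 0.04, 0, 0.6, 0, 0, 0.0275, 0, 0.6, 0, 0, 0, 0, -1, 0, 0, 0, 0, -1, 0, 0, 0, 0, -1, 0, 0, 0, 0, -1, 0, 0, 0, 0, -1, 0, 0, 0, 0], "newtons": 30}}

```text
time: 32.1
position: [0.5179, -0.352, 0.0144]
tool_rot: [-0.142, 0.99, -0.001, 0.001]
ft_force: [-0.3, 1.5, 6.0]
grip_width: 0.0595
grip_force: 30.0
```

Call:
{"name": "arm_command", "arguments": {"deltas": [-1, 0, 0, -0.03, 0, -1, 0, 0, -0.045, 0, -1, 0, 0, -0.045, 0, -1, 0, 0, -0.035, 0, -1, 0, 0, 0, 0, -1, 0, 0, 0, 0]}}

```text
time: 32.85
position: [0.5161, -0.3508, 0.1669]
tool_rot: [-0.142, 0.99, 0.001, -0.001]
ft_force: [-0.0, -0.2, -1.3]
grip_width: 0.0597
grip_force: 30.0
```

```bash
python3 - <<'E'
from h import *
secs(amin=3000);go([.502,.2165,.155],1.508)
E
```

```text
blob [314. 230.] 8279  ctr [ 0.5013 -0.3568  0.1752] ridge [ 0.5165 -0.3521] zr 0.1911 yaw 1.87 len [0.0569 0.0369] k 0.004
t 32.9 p [ 0.5159 -0.3505  0.1662] yaw 1.855 roll 0.347 tool [0.0495 0.565  0.0112] q6 -2.63 w 0.0591 F [-0.7 -0.8 -0.6]
```

Call:
{"name": "arm_command", "arguments": {"deltas": [-1, 0, 0, 0, 0.1735, -1, 0, 0, 0, 0.1735, -1, 0.005, 0.0565, 0.001, 0, -1, 0.005, 0.0565, 0.001, 0, -1, 0.005, 0.0565, 0.001, 0, -1, 0.005, 0.0565, 0.001, 0, -1, 0.005, 0.0565, 0.001, 0, -1, 0.005, 0.0565, 0.001, 0, -1, 0.005, 0.0565, 0.001, 0, -1, 0.005, 0.0565, 0.001, 0, -1, 0.005, 0.0565, 0.001, 0, -1, 0.005, 0.0565, 0.001, 0]}}

```text
time: 34.4
position: [0.5012, 0.2171, 0.1561]
tool_rot: [0.031, 1.0, -0.001, -0.002]
ft_force: [0.6, 0.1, -1.4]
grip_width: 0.0598
grip_force: 30.0
```

Call:
{"name": "arm_command", "arguments": {"deltas": [-1, 0, 0, 0, 0, -1, 0, 0, 0, 0, -1, 0, 0, 0, 0]}}

```text
time: 34.78
position: [0.5023, 0.2141, 0.1572]
tool_rot: [0.032, 0.999, -0.0, -0.001]
ft_force: [-1.0, -0.6, -1.4]
grip_width: 0.0593
grip_force: 30.0
```

```bash
python3 - <<'E'
from h import *
go([.502,.2160,.0837],1.508)
E
```

```text
t 34.77 p [0.5023 0.2141 0.1572] yaw 1.506 roll -0.002 tool [0.0004 0.0019 0.0735] q6 -1.31 w 0.0593 F [-1.  -0.6 -1.4]
```

Call:
{"name": "arm_command", "arguments": {"deltas": [-1, 0, 0.0015, 0.03, 0, -1, 0, 0, 0.025, 0, -1, 0, 0, 0, 0, -1, 0, 0, 0, 0], "newtons": 7}}

```text
time: 35.28
position: [0.5031, 0.2162, 0.1035]
tool_rot: [0.032, 0.999, -0.0, 0.0]
ft_force: [0.0, -0.9, -0.8]
grip_width: 0.06
grip_force: 7.0
```

Call:
{"name": "arm_command", "arguments": {"deltas": [-1, 0, 0, 0.005, 0, -1, 0, 0, 0.005, 0, -1, 0, 0, 0, 0]}}

```text
time: 35.65
position: [0.5029, 0.217, 0.0929]
tool_rot: [0.031, 1.0, -0.0, 0.0]
ft_force: [0.7, -0.0, -0.9]
grip_width: 0.0599
grip_force: 7.0
```

Call:
{"name": "arm_command", "arguments": {"deltas": [-1, 0, 0, 0.004, 0, -1, 0, 0, 0, 0]}}

```text
time: 35.9
position: [0.503, 0.217, 0.089]
tool_rot: [0.031, 1.0, -0.0, 0.0]
ft_force: [1.7, -1.8, 0.6]
grip_width: 0.0598
grip_force: 7.0
```

Call:
{"name": "arm_command", "arguments": {"deltas": [-1, 0, 0, 0.002, 0, -1, 0, 0, 0, 0]}}

```text
time: 36.15
position: [0.503, 0.217, 0.0872]
tool_rot: [0.031, 1.0, -0.0, 0.0]
ft_force: [0.2, -2.1, 4.4]
grip_width: 0.0601
grip_force: 7.0
```

Call:
{"name": "arm_command", "arguments": {"deltas": [-1, 0.0003, 0, 0.002, 0, -1, 0.0003, 0, 0.001, 0, -1, 0, 0, 0, 0]}}

```text
time: 36.52
position: [0.5028, 0.2169, 0.0847]
tool_rot: [0.031, 1.0, -0.0, 0.001]
ft_force: [-0.0, -2.8, 6.2]
grip_width: 0.0599
grip_force: 7.0
```

Call:
{"name": "arm_command", "arguments": {"deltas": [0.75, 0, 0, 0, 0, 0.75, 0, 0, 0, 0, 0.75, 0, 0, 0, 0, 0.75, 0, 0, -0.03, 0, 0.75, 0, 0, -0.04, 0, 0.75, 0, 0, -0.015, 0, 0.75, 0.02, 0, 0, 0, 0.75, 0, 0, 0, 0, 0.75, 0, 0, 0, 0]}}

```text
time: 37.65
position: [0.4824, 0.2183, 0.1684]
tool_rot: [0.031, 1.0, -0.0, -0.0]
ft_force: [0.4, 0.2, 0.4]
grip_width: 0.076
grip_force: 0.0
```

```bash
python3 - <<'E'
from h import *
secs(f='w11.png',amin=200);go([.495,.2,.2],1.508)
im,d,P=shot('top');save(im,'t11.png');W=cloud(d,P);m,h=masks(im)
for b,s,c in blobs(m):
    if 200<c[0]<460 and 150<c[1]<260: print(np.round(c,1),s[4],[np.round(x,3) for x in lines(W[b])[:2]])
m=(h[...,1]>150)&(h[...,2]>100)&(h[...,0]<35)
for b,s,c in blobs(m):
    if 170<c[0]<270 and 110<c[1]<150: print('lever',np.round(c,1),s,h[b].mean(0).round(),np.round(np.median(W[b],0),3))
im,d,P=shot('scene');save(cv2.resize(im[70:220,220:330],None,fx=5,fy=4),'s11.png')
W=cloud(d,P);m,h=masks(im);m=(h[...,1]>150)&(h[...,2]>100)&(h[...,0]<35)
for b,s,c in blobs(m):
    if 240<c[0]<320 and 60<c[1]<150: print('lever',np.round(c,1),s,h[b].mean(0).round(),np.round(np.median(W[b],0),3))
E
```

```text
blob [313. 206.] 3928  ctr [0.4788 0.2165 0.0854] ridge [0.4946 0.2157] zr 0.1013 yaw 1.516 len [0.0568 0.0544] k 0.009
t 37.7 p [0.4827 0.2183 0.1685] yaw 1.508 roll -0.0 tool [-0.0134 -0.0175 -0.0315] q6 -1.29 w 0.0763 F [ 0.6 -0.3  0.1]
[362.8 210.7] 28 [array([ 0.465, -0.172,  0.015]), array([0.999, 0.045, 0.023])]
[225.4 217.3] 78 [array([0.452, 0.218, 0.013]), array([-0.213,  0.029,  0.977])]
lever [194.9 124.1] [179 120  32   9 206] [  1. 231. 177.] [0.64  0.234 0.298]
lever [248.5 138.4] [237 135  24   8 175] [ 26. 218. 186.] [0.606 0.116 0.3  ]
lever [272.2  90.2] [263  86  18   9  67] [  1. 196. 161.] [0.634 0.227 0.294]
lever [297.5 104.1] [290 100  15   9  68] [ 24. 180. 181.] [0.599 0.108 0.297]
lever [244.3 146.6] [238 144  13   5  36] [ 21. 153. 128.] [0.663 0.393 0.008]
```

View pics/s11.png

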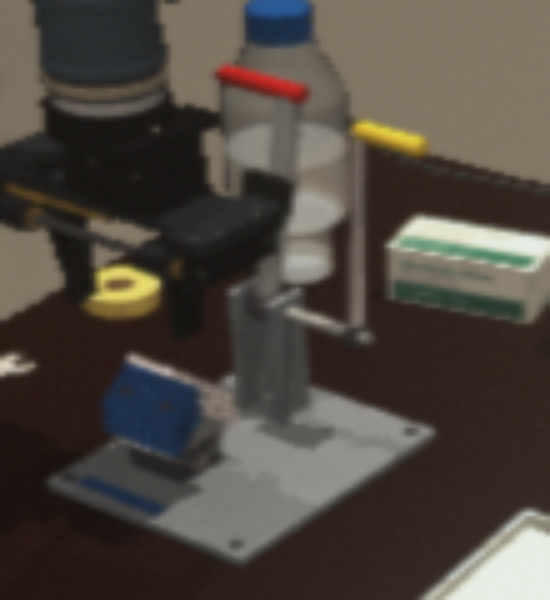

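View pics/w11.png

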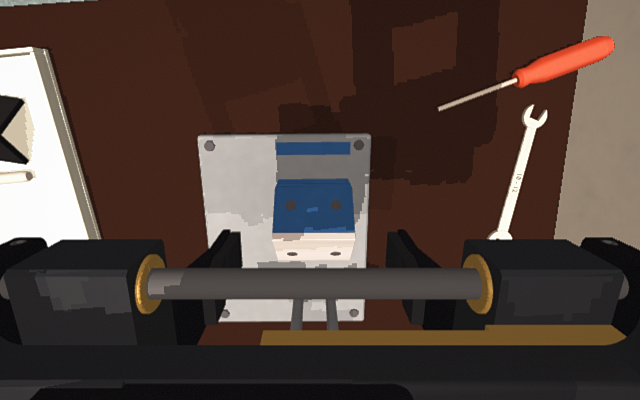

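All four are nested and flush. Scene view: the lever stands upright with the red handle at the top left, and the yellow knob is on the right. Next I raise the tool and turn it a quarter to pinch the handle along the stand's x.

Call:
{"name": "arm_command", "arguments": {"deltas": [1, 0, 0, -0.048, 0, 1, 0, 0, -0.048, 0, 1, 0, 0, -0.048, 0, 1, 0, 0, -0.048, 0, 1, 0, 0, 0, 0.17, 1, 0, 0, 0, 0.17, 1, 0, 0, 0, 0.17, 1, 0, 0, 0, 0.17, 1, 0, 0, 0, 0.17, 1, 0, 0, 0, 0.17, 1, 0, 0, 0, 0.17, 1, 0, 0, 0, 0.17], "newtons": 30}}

```text
time: 39.3
position: [0.4824, 0.2182, 0.3606]
tool_rot: [0.655, 0.756, -0.0, -0.0]
ft_force: [-0.0, 0.2, 0.2]
grip_width: 0.0872
grip_force: 0.0
```

Call:
{"name": "arm_command", "arguments": {"deltas": [1, 0, 0, 0, 0.17, 1, 0, 0, 0, 0, 1, 0, 0, 0, 0]}}

```text
time: 39.67
position: [0.4822, 0.2183, 0.3608]
tool_rot: [0.714, 0.7, -0.0, -0.0]
ft_force: [-0.2, 0.5, 1.2]
grip_width: 0.0872
grip_force: 0.0
```

```bash
python3 - <<'E'
from h import *
go([.637,.2415,.34],-.063)
im,d,P=shot('wrist');W=cloud(d,P);h=cv2.cvtColor(im,cv2.COLOR_RGB2HSV)
m=(h[...,1]>150)&(h[...,2]>90)&((h[...,0]<5)|(h[...,0]>20)&(h[...,0]<35))
o=np.array([.502,.2163]);s=np.array([.998,-.063]);t=np.array([.063,.998])
for b,S,c in blobs(m,80):
    q=W[b&(d>0)]; 
    if len(q): print(np.round(c),S,np.median(h[b],0),np.median(q,0).round(4),'stand x 10/90',np.percentile((q[:,:2]-o)@s,[10,50,90]).round(4),'y',np.percentile((q[:,:2]-o)@t,[2,98]).round(4))
E
```

```text
t 39.67 p [0.4822 0.2183 0.3608] yaw -0.02 roll 0.043 tool [0.0329 0.153  0.0208] q6 0.23 w 0.0872 F [-0.2  0.5  1.2]
[537. 183.] [ 516  138   43   94 2253] [  1. 215. 246.] [0.6365 0.2329 0.2975] stand x 10/90 [0.1299 0.1333 0.1395] y [-0.0083  0.0548]
```

Call:
{"name": "arm_command", "arguments": {"deltas": [1, 0, 0, 0, 0.043, 1, 0.008, 0.038, 0, 0, 1, 0.008, 0.038, 0, 0, 1, 0.008, 0.038, 0, 0, 1, 0.009, 0.039, 0, 0, 1, 0, 0, 0, 0, 1, 0, 0, 0.03, 0, 1, 0, 0, 0.03, 0, 1, 0, 0, 0.02, 0, 1, 0, 0, 0, 0]}}

```text
time: 40.98
position: [0.6347, 0.2411, 0.2791]
tool_rot: [0.729, 0.684, -0.002, -0.001]
ft_force: [0.7, -0.2, 0.1]
grip_width: 0.087
grip_force: 0.0
```

```bash
python3 - <<'E'
from h import *
go([.638,.2415,.2725],-.063)
im,d,P=shot('wrist');save(im,'w12.png');W=cloud(d,P);h=cv2.cvtColor(im,cv2.COLOR_RGB2HSV)
m=(h[...,1]>150)&(h[...,2]>90)&((h[...,0]<5)|(h[...,0]>20)&(h[...,0]<35))
for b,S,c in blobs(m,80):
    q=W[b&(d>0)]; 
    if len(q): print(np.round(c),S,np.median(q,0).round(4))
E
```

```text
t 40.98 p [0.6347 0.2411 0.2791] yaw -0.064 roll -0.001 tool [0.0006 0.0032 0.0066] q6 0.26 w 0.087 F [ 0.7 -0.2  0.1]
[326. 239.] [ 311  208   31   60 1752] [0.6416 0.2522 0.2979]
[326. 314.] [312 299  29  31 899] [0.6392 0.2121 0.2981]
```

View pics/w12.png

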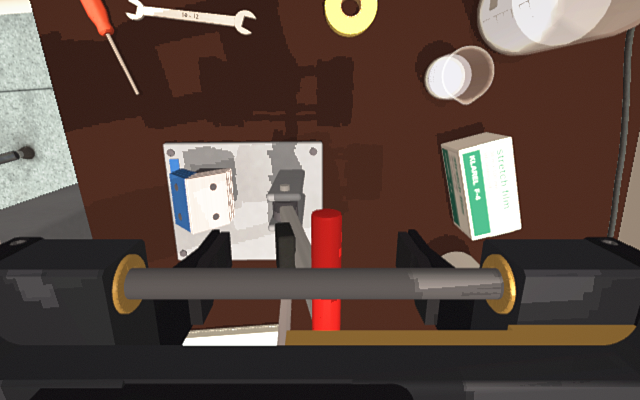

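The handle is between the fingers, at columns 311–342. I'll pinch it.

Call:
{"name": "arm_command", "arguments": {"deltas": [1, 0, 0.004, 0.0065, 0, 1, 0, 0, 0, 0, -1, 0, 0, 0, 0, -1, 0, 0, 0, 0, -1, 0, 0, 0, 0, -1, 0, 0, 0, 0, -1, 0, 0, 0, 0, -1, 0, 0, 0, 0, -1, 0, 0, 0, 0, -1, 0, 0, 0, 0], "newtons": 20}}

```text
time: 42.28
position: [0.6409, 0.2411, 0.2745]
tool_rot: [0.73, 0.684, -0.0, 0.0]
ft_force: [0.9, 0.1, 1.2]
grip_width: 0.0152
grip_force: 0.3
```

```bash
python3 - <<'E'
from h import *
go([.638,.2415,.2725],-.063); o,p,M=pose()
h=np.array([.6018,.210,.115]);s=np.array([.998,-.063])
g=p-M[:,2]*.019; a=(g[:2]-h[:2])@s; b=g[2]-.115
th0=np.arctan2(b,-a); print('theta',th0,np.hypot(a,b), 'tool y.s',M[:2,1]@s)
E
```

```text
t 42.27 p [0.6409 0.2411 0.2745] yaw -0.065 roll -0.002 tool [ 0.0002 -0.0029  0.002 ] q6 0.26 w 0.0152 F [0.9 0.1 1.2]
theta 1.7756509953350477 0.18226410554928876 tool y.s 0.9999846307444581
```

Call:
{"name": "arm_command", "arguments": {"deltas": [-1, 0, 0, 0, 0, -1, 0, -0.0223, -0.0031, 0, -1, 0, -0.0224, -0.0004, 0, -1, 0, -0.0224, 0.0024, 0, -1, 0, -0.0219, 0.0052, 0, -1, 0, -0.021, 0.0079, 0, -1, 0, 0, 0, 0], "newtons": 20}}

```text
time: 43.15
position: [0.5292, 0.248, 0.2625]
tool_rot: [0.729, 0.684, -0.001, -0.001]
ft_force: [-3.0, -1.4, 2.8]
grip_width: 0.0141
grip_force: 20.0
```

```bash
cat >> h.py <<'E'
def th(hh=(.6018,.210,.115)):
    o,p,M=pose();h=np.array(hh);s=np.array([.998,-.063]);g=p-M[:,2]*.019; a=(g[:2]-h[:2])@s; b=g[2]-h[2]
    print('theta',np.arctan2(b,-a).round(4),'r',np.hypot(a,b).round(4),'asin',np.arcsin(b/.18).round(4),'ab',a.round(4),b.round(4),'F',o['ft_force'].round(1),'w',round(o['grip_width'],4),o['grip_force'])
E
python3 -c "
from h import *
th()"
```

```text
theta 1.1486 r 0.1826 asin 1.1818 ab -0.0748 0.1665 F [-3.  -1.4  2.8] w 0.0141 19.99560981988907
```

Swinging well, with 3 N of resistance. Continuing along the arc.

Call:
{"name": "arm_command", "arguments": {"deltas": [-1, 0, -0.0199, 0.0104, 0, -1, 0, -0.0185, 0.0129, 0, -1, 0, -0.0167, 0.015, 0, -1, 0, -0.0147, 0.0171, 0, -1, 0, -0.0125, 0.0187, 0, -1, 0, -0.01, 0.0201, 0, -1, 0, -0.0062, 0.0169, 0, -1, 0, 0, 0, 0], "newtons": 25}}

```text
time: 44.15
position: [0.4337, 0.2544, 0.1506]
tool_rot: [0.73, 0.684, -0.0, 0.0]
ft_force: [0.6, -1.7, -3.7]
grip_width: 0.0139
grip_force: 25.0
```

```bash
python3 -c "
from h import *
th()"
```

```text
theta 0.3096 r 0.1791 asin 0.3079 ab -0.1706 0.0546 F [ 0.6 -1.7 -3.7] w 0.0139 25.017821732908487
```

Call:
{"name": "arm_command", "arguments": {"deltas": [-1, 0, -0.0035, 0.0139, 0, -1, 0, -0.0015, 0.0085, 0, -1, 0, 0, 0, 0], "newtons": 40}}

```text
time: 44.52
position: [0.4284, 0.2548, 0.1288]
tool_rot: [0.73, 0.684, -0.0, 0.0]
ft_force: [1.4, -1.8, -1.5]
grip_width: 0.0138
grip_force: 40.1
```

Call:
{"name": "arm_command", "arguments": {"deltas": [-1, 0, -0.0004, 0.004, 0, -1, 0, 0, 0, 0]}}

```text
time: 44.78
position: [0.4277, 0.2549, 0.125]
tool_rot: [0.73, 0.684, 0.0, 0.0]
ft_force: [-0.3, -2.7, -0.8]
grip_width: 0.0137
grip_force: 40.1
```

Call:
{"name": "arm_command", "arguments": {"deltas": [-1, 0, 0, 0.003, 0, -1, 0, 0, 0, 0]}}

```text
time: 45.02
position: [0.4272, 0.2549, 0.1218]
tool_rot: [0.73, 0.684, -0.0, -0.0]
ft_force: [-0.6, -3.4, 0.4]
grip_width: 0.0135
grip_force: 40.1
```

```bash
python3 -c "
from h import *
th()"
```

```text
theta 0.1447 r 0.1789 asin 0.1438 ab -0.177 0.0258 F [-0.6 -3.4  0.4] w 0.0135 40.11651545763016
```

Call:
{"name": "arm_command", "arguments": {"deltas": [-1, 0, 0, 0.002, 0, -1, 0, 0, 0, 0]}}

```text
time: 45.28
position: [0.4269, 0.2549, 0.1197]
tool_rot: [0.73, 0.684, -0.0, -0.0]
ft_force: [-2.9, -2.7, 1.1]
grip_width: 0.0135
grip_force: 40.1
```

Call:
{"name": "arm_command", "arguments": {"deltas": [-1, 0, 0, 0.002, 0, -1, 0, 0, 0, 0]}}

```text
time: 45.52
position: [0.4267, 0.2549, 0.1176]
tool_rot: [0.73, 0.684, -0.001, -0.0]
ft_force: [-3.7, -2.8, 0.6]
grip_width: 0.014
grip_force: 40.1
```

Call:
{"name": "arm_command", "arguments": {"deltas": [-1, 0, 0, 0.0015, 0, -1, 0, 0, 0, 0]}}

```text
time: 45.78
position: [0.4265, 0.2549, 0.1161]
tool_rot: [0.73, 0.684, -0.001, -0.001]
ft_force: [-4.5, -2.1, 0.4]
grip_width: 0.0138
grip_force: 40.1
```

```bash
python3 -c "
from h import *
th()"
```

```text
theta 0.1128 r 0.1789 asin 0.1121 ab -0.1777 0.0201 F [-4.5 -2.1  0.4] w 0.0138 40.103936456143856
```

Call:
{"name": "arm_command", "arguments": {"deltas": [-1, 0, 0, 0.0015, 0, -1, 0, 0, 0, 0]}}

```text
time: 46.02
position: [0.4264, 0.2549, 0.1149]
tool_rot: [0.73, 0.684, -0.001, -0.001]
ft_force: [-4.1, -2.7, 4.1]
grip_width: 0.0134
grip_force: 40.1
```

Call:
{"name": "arm_command", "arguments": {"deltas": [-1, 0, 0, 0.0015, 0, -1, 0, 0, 0, 0]}}

```text
time: 46.28
position: [0.4263, 0.2549, 0.1142]
tool_rot: [0.73, 0.684, -0.001, -0.001]
ft_force: [-6.4, -2.6, 10.3]
grip_width: 0.0135
grip_force: 40.1
```

Call:
{"name": "arm_command", "arguments": {"deltas": [-1, 0, 0, 0.0015, 0, -1, 0, 0, 0, 0]}}

```text
time: 46.52
position: [0.4262, 0.255, 0.1137]
tool_rot: [0.73, 0.684, -0.001, -0.001]
ft_force: [-8.5, -3.5, 18.5]
grip_width: 0.0133
grip_force: 40.0
```

```bash
python3 -c "
from h import *
th()
im,d,P=shot('scene');save(cv2.resize(im[110:220,200:330],None,fx=6,fy=5),'s13.png')"
```

```text
theta 0.0991 r 0.1789 asin 0.0985 ab -0.178 0.0177 F [-8.5 -3.5 18.5] w 0.0133 40.015099346637726
```

View pics/s13.png

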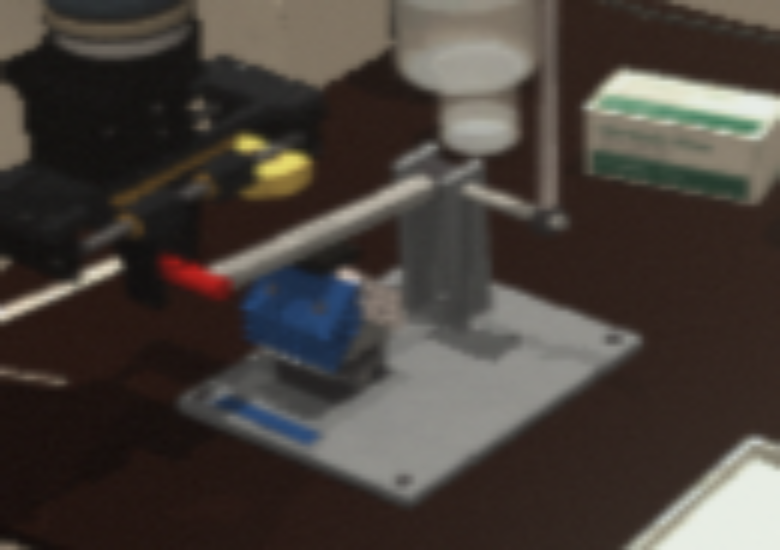

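The lever pad is on the bundle and the force has climbed to 18 N, so it's firm at about 0.10–0.12, as expected for 4 sections. One small extra press, then release and lift off.

Call:
{"name": "arm_command", "arguments": {"deltas": [-1, 0, 0, 0.001, 0, -1, 0, 0, 0, 0]}}

```text
time: 46.82
position: [0.4263, 0.255, 0.1134]
tool_rot: [0.73, 0.684, -0.001, -0.0]
ft_force: [-9.6, -4.2, 23.6]
grip_width: 0.0136
grip_force: 39.9
```

Call:
{"name": "arm_command", "arguments": {"deltas": [0, 0, 0, 0, 0, 0, 0, 0, 0, 0, 0, 0, 0, 0, 0, 0, 0, 0, 0, 0, 0, 0, 0, -0.04, 0, 0, 0, 0, -0.04, 0, 0, 0.02, 0, -0.02, 0, 0, 0, 0, 0, 0, 0, 0, 0, 0, 0]}}

```text
time: 47.95
position: [0.4279, 0.2743, 0.2098]
tool_rot: [0.73, 0.684, -0.001, -0.0]
ft_force: [-0.0, -0.6, 0.8]
grip_width: 0.0434
grip_force: 0.0
```

```bash
cat >> h.py <<'E'
def knobs():
    o=np.array([.502,.2163]);s=np.array([.998,-.063]);t=np.array([.063,.998])
    for n in ('wrist','top'):
        im,d,P=shot(n);W=cloud(d,P);h=cv2.cvtColor(im,cv2.COLOR_RGB2HSV)
        for nm,m in (('red',h[...,0]<6),('yel',(h[...,0]>20)&(h[...,0]<35))):
            for b,S,c in blobs(m&(h[...,1]>140)&(h[...,2]>80),40):
                q=W[b&(d>0)]
                if not len(q): continue
                x=(q[:,:2]-o)@s;y=(q[:,:2]-o)@t
                if abs(np.median(y))<.17 and -.13<np.median(x)<.2: print(n,nm,np.round(c),S,'sx',np.percentile(x,[2,50,98]).round(4),'sy',np.percentile(y,[2,98]).round(4),'z',np.percentile(q[:,2],[50,90,97]).round(4))
E
python3 -c "
from h import *
knobs();go([.6,.11,.35],-.063)"
```

```text
wrist red [313. 234.] [ 303  200   21   69 1376] sx [-0.0856 -0.0782 -0.0706] sy [0.0041 0.0544] z [0.1425 0.1441 0.1447]
top red [204. 224.] [191 221  28   7 160] sx [-0.0845 -0.078  -0.0637] sy [-0.008   0.0784] z [0.1423 0.1455 0.1464]
top yel [249. 138.] [237 135  24   8 177] sx [0.1035 0.1103 0.1963] sy [-0.1202 -0.0326] z [0.3004 0.3034 0.3044]
t 48.05 p [0.4277 0.2741 0.2095] yaw -0.065 roll -0.002 tool [-0.1529  0.1823 -0.1405] q6 0.42 w 0.0436 F [ 0.  -0.5  0.1]
```

Call:
{"name": "arm_command", "arguments": {"deltas": [1, 0, 0, -0.047, 0, 1, 0, 0, -0.047, 0, 1, 0, 0, -0.047, 0, 1, -0.0312, 0.0374, 0, 0, 1, -0.0312, 0.0374, 0, 0, 1, -0.0312, 0.0374, 0, 0, 1, -0.0312, 0.0374, 0, 0, 1, -0.0312, 0.0374, 0, 0, 1, 0, 0, 0, 0, 1, 0, 0, 0, 0]}}

```text
time: 49.3
position: [0.6044, 0.1069, 0.3504]
tool_rot: [0.73, 0.683, -0.001, -0.001]
ft_force: [-0.8, -0.4, -0.3]
grip_width: 0.0869
grip_force: 0.0
```

```bash
python3 -c "
from h import *
knobs();go([.6043,.1066,.2755],-.063)"
```

```text
wrist red [132.  46.] [121  13  25  71 992] sx [-0.0847 -0.0758 -0.0706] sy [-0.011  0.053] z [0.1428 0.1443 0.1449]
wrist yel [316. 207.] [ 305  172   22   72 1514] sx [0.1033 0.1106 0.1174] sy [-0.122  -0.0755] z [0.3015 0.3029 0.3034]
t 49.4 p [0.6041 0.1078 0.3513] yaw -0.064 roll -0.001 tool [-0.0012  0.0002  0.0758] q6 0.06 w 0.087 F [ 0.7 -0.2  1. ]
```

Call:
{"name": "arm_command", "arguments": {"deltas": [1, -0.001, 0.001, 0.03, 0, 1, 0, 0, 0.03, 0, 1, 0, 0, 0.0155, 0, 1, 0, 0, 0, 0, -1, 0, 0, 0, 0, -1, 0, 0, 0, 0, -1, 0, 0, 0, 0, -1, 0, 0, 0, 0, -1, 0, 0, 0, 0, -1, 0, 0, 0, 0, -1, 0, 0, 0, 0, -1, 0, 0, 0, 0], "newtons": 12}}

```text
time: 50.9
position: [0.6061, 0.1061, 0.2764]
tool_rot: [0.73, 0.684, -0.0, -0.0]
ft_force: [-0.8, 0.4, -0.4]
grip_width: 0.015
grip_force: 0.4
```

```bash
python3 -c "
from h import *
th()"
```

```text
theta 1.631 r 0.1807 asin nan ab 0.0109 0.1804 F [-0.8  0.4 -0.4] w 0.015 0.4013427486643195h.py:53: RuntimeWarning: invalid value encountered in arcsin
  print('theta',np.arctan2(b,-a).round(4),'r',np.hypot(a,b).round(4),'asin',np.arcsin(b/.18).round(4),'ab',a.round(4),b.round(4),'F',o['ft_force'].round(1),'w',round(o['grip_width'],4),o['grip_force'])
```

Call:
{"name": "arm_command", "arguments": {"deltas": [-1, 0, 0, 0, 0, -1, 0, -0.0191, 0, 0, -1, 0, -0.0224, 0.0024, 0, -1, 0, -0.0219, 0.0052, 0, -1, 0, -0.021, 0.0079, 0, -1, 0, -0.0199, 0.0104, 0, -1, 0, 0, 0, 0]}}

```text
time: 51.78
position: [0.5005, 0.1124, 0.2499]
tool_rot: [0.73, 0.684, -0.001, -0.001]
ft_force: [-0.5, -2.0, 0.4]
grip_width: 0.0146
grip_force: 12.0
```

```bash
python3 -c "
from h import *
th()"
```

```text
theta 1.0183 r 0.1808 asin 1.0257 ab -0.0949 0.1539 F [-0.5 -2.   0.4] w 0.0146 11.992511004209518
```

Call:
{"name": "arm_command", "arguments": {"deltas": [-1, 0, -0.0185, 0.0129, 0, -1, 0, -0.0167, 0.015, 0, -1, 0, -0.0147, 0.0171, 0, -1, 0, -0.0125, 0.0187, 0, -1, 0, -0.01, 0.0201, 0, -1, 0, -0.0062, 0.0169, 0, -1, 0, -0.0037, 0.0139, 0, -1, 0, 0, 0, 0, -1, 0, 0, 0, 0]}}

```text
time: 52.9
position: [0.4222, 0.1178, 0.1366]
tool_rot: [0.73, 0.684, 0.001, 0.001]
ft_force: [3.5, -3.9, -1.5]
grip_width: 0.0144
grip_force: 12.0
```

```bash
python3 -c "
from h import *
th();knobs()"
```

```text
theta 0.2297 r 0.1782 asin 0.2273 ab -0.1735 0.0406 F [ 3.5 -3.9 -1.5] w 0.0144 11.997344335795788
wrist red [301.  28.] [ 286    0   35   60 1724] sx [-0.0851 -0.0787 -0.071 ] sy [-0.0117  0.01  ] z [0.1429 0.1442 0.1448]
wrist yel [313. 238.] [ 297  206   33   62 1864] sx [-0.0805 -0.0737 -0.0665] sy [-0.1024 -0.0767] z [0.1623 0.1638 0.1643]
wrist yel [314. 304.] [299 299  30  11 282] sx [-0.08   -0.0733 -0.0666] sy [-0.2326 -0.1183] z [0.1627 0.1638 0.1641]
```

Call:
{"name": "arm_command", "arguments": {"deltas": [-1, 0, -0.0025, 0.01, 0, -1, 0, -0.0015, 0.0085, 0, -1, 0, 0, 0, 0, -1, 0, 0, 0, 0]}}

```text
time: 53.5
position: [0.4188, 0.1181, 0.1181]
tool_rot: [0.73, 0.684, 0.002, 0.002]
ft_force: [5.1, -5.5, -1.5]
grip_width: 0.0145
grip_force: 12.0
```

```bash
python3 -c "
from h import *
th();knobs()"
```

```text
theta 0.1243 r 0.1783 asin 0.1231 ab -0.1769 0.0221 F [ 5.1 -5.5 -1.5] w 0.0145 11.978079825639725
wrist red [308.  27.] [ 291    0   39   55 1704] sx [-0.085  -0.0792 -0.0716] sy [-0.0118  0.0054] z [0.1428 0.1442 0.1447]
wrist yel [313. 238.] [ 297  205   33   63 1872] sx [-0.0841 -0.0775 -0.0698] sy [-0.1027 -0.0768] z [0.1432 0.1446 0.1451]
wrist yel [314. 303.] [299 299  30  11 261] sx [-0.0834 -0.0767 -0.0701] sy [-0.2024 -0.1187] z [0.1437 0.1447 0.1452]
```

Call:
{"name": "arm_command", "arguments": {"deltas": [-1, 0, 0, 0.0004, 0, -1, 0, 0, 0, 0, -0.3, 0, 0, 0, 0, -0.3, 0, 0, 0, 0, -0.3, 0, 0, 0, 0, -0.3, 0, 0, -0.04, 0, -0.3, 0, 0, -0.05, 0, -0.3, 0.03, 0, -0.05, 0, -0.3, 0.03, 0, -0.05, 0, -0.3, 0, 0, 0, 0, -0.3, 0, 0, 0, 0]}}

```text
time: 54.98
position: [0.4185, 0.1782, 0.3063]
tool_rot: [0.729, 0.684, -0.001, -0.001]
ft_force: [-0.4, -0.6, 0.1]
grip_width: 0.0306
grip_force: 0.0
```

```bash
python3 -c "
from h import *
th();knobs();knobs()"
```

```text
theta 0.8604 r 0.2774 asin nan ab -0.1809 0.2103 F [-0.4 -0.6  0.1] w 0.0306 0.0
wrist red [316. 107.] [ 309   72   17   74 1109] sx [-0.0878 -0.0789 -0.0713] sy [-0.011   0.0536] z [0.1425 0.1442 0.1447]
wrist yel [317. 229.] [311 206  14  47 604] sx [-0.084  -0.0777 -0.0703] sy [-0.1239 -0.077 ] z [0.1428 0.1443 0.1447]
top yel [253. 227.] [243 223  21   8 122] sx [-0.0838 -0.0773 -0.0696] sy [-0.1208 -0.0568] z [0.1424 0.145  0.1461]
wrist red [317. 106.] [ 309   71   17   74 1121] sx [-0.0852 -0.0785 -0.0708] sy [-0.0108  0.0537] z [0.1427 0.1442 0.1447]
wrist yel [318. 229.] [312 206  14  47 592] sx [-0.0836 -0.0773 -0.0699] sy [-0.1237 -0.0769] z [0.1428 0.1443 0.1447]
top yel [254. 227.] [243 224  21   7 122] sx [-0.0838 -0.0773 -0.0696] sy [-0.1209 -0.0572] z [0.1421 0.1453 0.1464]h.py:53: RuntimeWarning: invalid value encountered in arcsin
  print('theta',np.arctan2(b,-a).round(4),'r',np.hypot(a,b).round(4),'asin',np.arcsin(b/.18).round(4),'ab',a.round(4),b.round(4),'F',o['ft_force'].round(1),'w',round(o['grip_width'],4),o['grip_force'])
```

The knob and handle tops match to 0.1 mm, and the gripper is clear of everything. Handing in.

```bash
python3 -c "
from h import *
print(order.hand_in())"
```

```text
the job is handed in; nothing more can be done
None
```

I handed the job in at about 55 s: four blue-and-metal sections nested flush on the saddle with blue legs on its blue side, the black one left in the tray, the lever pressed firm and left down at about 0.12 rad, and the tell-tale knob level with the red handle to about 0.1 mm by camera; the hand-in gave no verdict.

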